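# Weigh the spice tin from behind the condiments

## Robot

A 7-joint arm with a two-finger parallel gripper is mounted at the origin on the work surface. World frame = base frame: x ahead of the robot, y to its left, z up, the work surface at z = 0. Lengths are in mm, angles in degrees, forces in N, time in s.
With the tool pointing down it reaches from about 350 to 900 mm from the base axis. Payload 8.1 kg.
Tool frame: the origin (TCP) lies between the finger pads; the fingertips stand 11 mm ahead of it and the grasp point (between the pads) lies 8 mm behind it; x points along the fingers, z is the direction in which the jaws open and shut, and the axes are right-handed (so a half turn about x gives the same grasp; the last joint's range is limited). The gripper opens to 85 mm and grips with 20 to 120 N. Pads are 22 mm wide; open, the fingers measure 114 mm over their backs; the gripper's body (76 mm by 85 mm) begins 54 mm behind the grasp point. The pads swing forward as they close: fully open they stand 13 mm farther back than shut.
Start: joints at [63.163, 24.895, 1.432, 90.138, -0.665, 64.973, -4.303], TCP at [223.538, -583.671, 242.323] pointing down, gripper open.
Joint ranges: [-149.89, 149.89], [-25.12, 119.58], [-72.63, 75.52], [4.76, 147.25], [-75.54, 255.54], [6.69, 114.76], [-157.13, 157.13]. Speed limits (degrees/s): [127.2, 127.2, 172.46, 172.46, 180, 180, 180].

## Interface

Orientations are given as [roll, pitch, yaw] about the fixed x, y, z axes, in that order (R = Rz(yaw) Ry(pitch) Rx(roll)).
In Python, from cell import bot, vision gives the robot as it stands.
- The arm moves only by the tool drive_tool, never from a script. Its argument "motion" is one flat list of numbers, 7 for each row, row after row: the shift along the tool's x, y, z in m, then the turn, a rotation vector about the tool's x, y, z in degrees, then the closure, from 0 (fully open) to 1 (shut). In form: [x, y, z, rx, ry, rz, grip, x, y, z, rx, ry, rz, grip, ...]. A call has exactly 8 rows; each row shifts and turns the commanded pose from where the row before left it, along the tool's axes as they then stand; what a row does not reach is not made up. A row lasts 1/12 s, in which the tool goes at most 41.7 mm and 7.16 degrees, less where a joint would pass 70% of its speed; a pose out of reach is approached as far as the arm can. A call with a gripper value outside its range is refused whole. The fingers move at their own pace and stop on an object; the grip force is fixed at half the most. Time passes only in rows, so rows that do not move let the fingers close, or fill a call up. It gives the time, the measured TCP pose, the force and the opening at its end, in the units of the state.
- bot.get_state(): the state, without advancing time (a new reading comes with each control period).
- vision.read_camera(name): name is "scene" or "side" or "wrist"; returns the picture (420x560x3 uint8, red, green, blue); there is no depth.
- vision.calibration(name): a dict with "K" (3x3 intrinsics, pixels), "T" (4x4, takes a point from camera to world coordinates); the wrist camera has in their place "hand_eye" (4x4, takes a point from camera to tool coordinates, whose origin is the TCP and whose axes are the tool frame's). Camera axes: x right, y down, z forward; pixel columns grow to the right and rows downward; lengths in mm; the calibration is good to about 2 mm. The wrist camera is an equidistant fisheye: a pixel r from the principal point sees the ray r / f radians off the axis. A picture is of the moment at which its call begins: read the wrist's pose just before it. calibration takes no time and is no camera call.
- bot.close_job(): hands the job in, once; it reports no verdict.
The state is a dict: "t": time; "joints": joint angles; "qvel": joint speeds; "effort": joint torques, N m; "eef_pos": TCP position; "tool_rot": TCP orientation; "ft_force": force on the tool from outside, world axes, zero at the start; "wrist_torque": the same for the moment, N m; "opening": opening from 0.0 (shut) to 1.0 (fully open).
Only numpy, scipy, OpenCV 4.12 (cv2) and the standard library are available. Lean on these libraries where they do the work, as an engineer would, in place of code of your own. Each camera call takes 0.05 s, during which the arm holds its last target. There are 200 camera calls.

## Task

The small spice tin is boxed in on the condiment tray: first move the pepper mill, the steel shaker and the squeeze bottle over onto the white cutting board, then stand the tin in the middle of the scale's round platform, and only after that put the three back on the tray, each on the very spot where it stood at the start. Keep all of them upright throughout and leave the oil bottle alone.

Things in the scene. Friction and masses are not known exactly. Their poses are not given: they have to be found in the camera images.
- mill_center (a point): Pepper mill of dark turned wood, loose, round about its upright z axis, 100 mm tall with its small steel bead; foot 54 mm across, a straight body 42 mm across from 38 to 76 mm above the underside, rounded head 37 mm across on a narrower neck above that. About 0.2 kg. The point lies on its axis 50 mm above its underside (half-way up). It stands on one of the three places round the tin; which one differs.
- shaker_center (a point): Steel shaker with a perforated top, loose, a plain upright cylinder 52 mm across up to 82 mm, domed above, 96 mm tall, about 0.22 kg. The point lies on its axis 48 mm above its underside (half-way up). It stands on one of the three places round the tin; which one differs.
- squeeze_center (a point): White squeeze bottle (stiff, closed), loose, an upright cylinder 52 mm across up to 66 mm, then a shoulder and a pointed nozzle, 96 mm tall, about 0.18 kg. The point lies on its axis 48 mm above its underside (half-way up). It stands on one of the three places round the tin; which one differs.
- tin_center (a point): Low round spice tin of bare metal, loose, 51 mm across and 46 mm tall, about 0.12 kg, much the lowest thing on the tray. The point is its centre, 23 mm above its underside, z up. At the start the three taller things stand about 63 mm from it, centre to centre, on its left, right and the robot's side (gaps too small for a finger); its far side is open.
- tray: The condiment tray: a fixed square of aluminium, 220 by 220 mm, floor 3 mm thick (things stand 3 mm above the worktop), rim 12 mm high. Origin: centre of its underside, on the worktop; x points away from the robot, roughly, y left, z up. Its three taller things stand 90 mm or more apart: fingers fit beside each, across the line from it to the tin. Place and yaw differ.
- board: White plastic cutting board, fixed, empty at the start, 280 mm along its x, 180 mm along its y, 15 mm thick. Origin: centre of its underside, on the worktop; its upper face is 15 mm above. Place and yaw differ.
- scale_platform (a point): Centre of the top face of the round steel weighing platform (130 mm across, 45 mm above the worktop) of a grey kitchen scale with a display at its front; fixed, it does not give under load. z up. Place and yaw differ.
- oil_center (a point): Tall green glass oil bottle, loose, 62 mm across, 210 mm tall, standing on the worktop behind the other things on the left; not part of the job. The point lies on its axis 105 mm above its underside.
Mind the look-alikes: they are no part of the job. What is shaped like the part that bears shaker_center but pink or red is not meant.

How it is judged (in metres and radians):
On the way, in this order (a step that is already met when the one before it is completed fails the run):
1. mill, shaker and squeeze bottle stand released on the cutting board while the tin is still in its place on the tray (x of mill_center in the frame of board between -0.12 and 0.12 m and y of mill_center in the frame of board between -0.07 and 0.07 m and z of mill_center in the frame of board between 0.059 and 0.071 m and angle between each of mill_center, shaker_center, squeeze_center's own z axis and vertical below 0.12 rad and linear speed of each of mill, shaker, squeeze below 0.02 m/s and contact force between the fingers and mill below 0.2 N and x of shaker_center in the frame of board between -0.12 and 0.12 m and y of shaker_center in the frame of board between -0.07 and 0.07 m and z of shaker_center in the frame of board between 0.057 and 0.069 m and contact force between the fingers and shaker below 0.2 N and x of squeeze_center in the frame of board between -0.12 and 0.12 m and y of squeeze_center in the frame of board between -0.07 and 0.07 m and z of squeeze_center in the frame of board between 0.057 and 0.069 m and contact force between the fingers and squeeze below 0.2 N and distance of tin_center from where it was at the start of the episode below 0.03 m), for 0.2 s.
2. the tin stands released in the middle of the platform while the other three are still on the board (horizontal distance between tin_center and scale_platform below 0.015 m and z of tin_center in the frame of scale_platform between 0.017 and 0.029 m and angle between each of tin_center, mill_center, shaker_center, squeeze_center's own z axis and vertical below 0.12 rad and linear speed of each of tin, mill, shaker, squeeze below 0.02 m/s and contact force between the fingers and tin below 0.2 N and x of mill_center in the frame of board between -0.12 and 0.12 m and y of mill_center in the frame of board between -0.07 and 0.07 m and z of mill_center in the frame of board between 0.059 and 0.071 m and contact force between the fingers and mill below 0.2 N and x of shaker_center in the frame of board between -0.12 and 0.12 m and y of shaker_center in the frame of board between -0.07 and 0.07 m and z of shaker_center in the frame of board between 0.057 and 0.069 m and contact force between the fingers and shaker below 0.2 N and x of squeeze_center in the frame of board between -0.12 and 0.12 m and y of squeeze_center in the frame of board between -0.07 and 0.07 m and z of squeeze_center in the frame of board between 0.057 and 0.069 m and contact force between the fingers and squeeze below 0.2 N), for 0.2 s.
At the end, for the whole second after the job is handed in: The tin stands upright, released and at rest on the scale's platform, within 15 mm of its middle; mill, shaker and squeeze bottle each stand upright, released and at rest on the tray within 15 mm of where each stood at the start; the oil bottle is within 30 mm of where it was (horizontal distance between tin_center and scale_platform below 0.015 m and z of tin_center in the frame of scale_platform between 0.017 and 0.029 m and angle between each of tin_center, mill_center, shaker_center, squeeze_center's own z axis and vertical below 0.12 rad and linear speed of each of tin, mill, shaker, squeeze below 0.02 m/s and contact force between the fingers and tin below 0.2 N and distance of each of mill_center, shaker_center, squeeze_center from where it was at the start of the episode below 0.015 m and contact force between the fingers and mill below 0.2 N and contact force between the fingers and shaker below 0.2 N and contact force between the fingers and squeeze below 0.2 N and distance of oil_center from where it was at the start of the episode below 0.03 m); the robot touches nothing.
It fails at once if the pepper mill is tipped over (more than about 35 degrees) (angle between mill_center's own z axis and vertical above 0.6 rad).
It fails at once if the shaker is tipped over (more than about 35 degrees) (angle between shaker_center's own z axis and vertical above 0.6 rad).
It fails at once if the squeeze bottle is tipped over (more than about 35 degrees) (angle between squeeze_center's own z axis and vertical above 0.6 rad).
It fails at once if the tin is tipped over (more than about 35 degrees) (angle between tin_center's own z axis and vertical above 0.6 rad).
It fails at once if the oil bottle is shifted by more than 30 mm or knocked over (distance of oil_center from where it was at the start of the episode above 0.03 m or angle between oil_center's own z axis and vertical above 0.6 rad).
It also fails if it takes over 144 s, if anything falls off the work surface, if the arm or the gripper's body presses on something with over 40 N, if the wrist force passes 120 N, or if a joint passes its speed limit or range.

## Working session

There is one attempt and no reset: what is moved stays moved. The work goes in short steps, Python scripts to look and compute and a tool call to move; the robot and the scene stay as the last step left them, time stands still between calls to the robot, and variables do not carry over. Pictures are saved under pics/ and viewed, about 12 in all and at most 16, crops included, and the job is handed in when it is done.

Besides the shell and the picture viewer there is one more tool, called as name(argument=value, ...) on one line, values as JSON. drive_tool: Moves the arm, as the interface text tells. Its arguments: {"type":"object","properties":{"motion":{"type":"array"}},"required":["motion"]}

```bash
mkdir -p pics
python3 - <<'E'
from cell import bot, vision
import cv2, numpy as np
print(bot.get_state())
for n in("scene","side","wrist"):
    im=vision.read_camera(n); cv2.imwrite(f"pics/{n}0.png",im[:,:,::-1])
    c=vision.calibration(n); print(n,{k:np.round(v,3).tolist() if not isinstance(v,str) else v for k,v in c.items()})
E
```

```text
{'t': 0.0, 'joints': array([63.1627573 , 24.9360543 ,  1.43324465, 90.18863348, -0.66264495,
       64.9749141 , -4.30369066]), 'qvel': array([-0.07504598,  0.05377759, -0.00528254, -0.0122793 ,  0.03007824,
        0.10232908, -0.10514369]), 'effort': array([ 5.17740227e-04, -6.70468211e+01,  1.02478322e+00, -3.16212094e+01,
        1.52681815e-02,  1.23625301e-02,  1.73660322e-05]), 'eef_pos': array([ 223.29872934, -583.22278642,  241.53393731]), 'tool_rot': array([-173.04515763,   89.9086471 ,  117.90743162]), 'ft_force': array([ 0.39751031, -0.03361231,  0.22612016]), 'wrist_torque': array([-0.00323496,  0.00708524,  0.00019525]), 'opening': 1.0002559997568226}
scene {'K': [[450.83, 0.0, 283.802], [0.0, 450.83, 208.836], [0.0, 0.0, 1.0]], 'T': [[0.739, 0.541, -0.401, 1097.669], [0.673, -0.599, 0.434, -522.933], [-0.006, -0.591, -0.807, 998.919], [0.0, 0.0, 0.0, 1.0]]}
side {'K': [[411.726, 0.0, 281.681], [0.0, 411.726, 208.453], [0.0, 0.0, 1.0]], 'T': [[-0.931, -0.216, 0.294, 282.642], [-0.364, 0.517, -0.774, 876.389], [0.015, -0.828, -0.56, 747.179], [0.0, 0.0, 0.0, 1.0]]}
wrist {'K': [[325.192, 0.0, 276.059], [0.0, 325.192, 216.151], [0.0, 0.0, 1.0]], 'hand_eye': [[0.001, -0.306, 0.952, -131.261], [0.0, -0.952, -0.306, 78.561], [1.0, 0.001, -0.001, 0.329], [0.0, 0.0, 0.0, 1.0]]}
```

View pics/scene0.png

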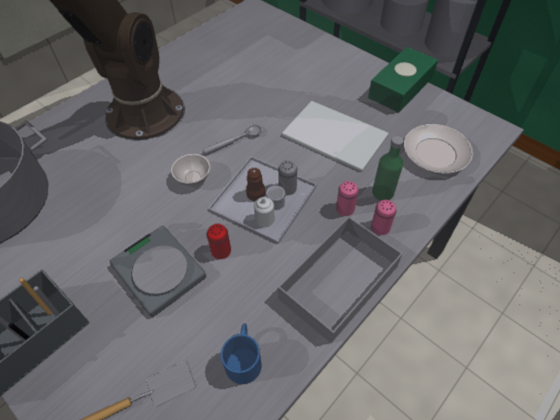

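View pics/side0.png

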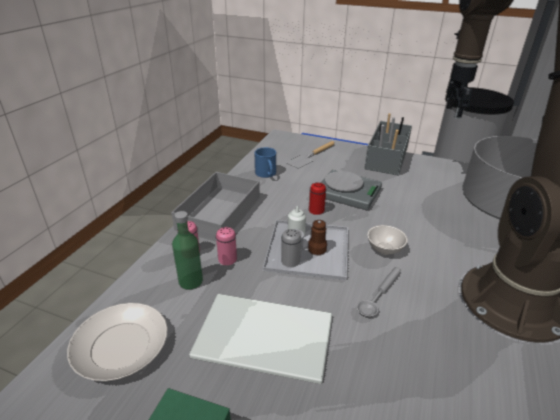

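The scene view shows the tray corners at about (257,160), (314,187), (277,237) and (210,206). The mill is at (256,183), the steel shaker at (288,177), the squeeze bottle at (264,212) and the tin at (277,195). The board centre is near (335,134) and the platform near (160,270). The pink and red shakers are look-alikes. Next I get rough positions and a zoomed view.

```bash
cat > h.py <<'E'
import numpy as np, cv2
from scipy.spatial.transform import Rotation as R
from cell import bot, vision
def onplane(o,d,z): return o+d*(z-o[2])/d[2]
def ray(n,u,v):
    c=vision.calibration(n);K=np.array(c["K"]);T=np.array(c["T"])
    return T[:3,3],T[:3,:3]@np.linalg.solve(K,[u,v,1])
def P(n,u,v,z): return onplane(*ray(n,u,v),z)
def tri(pairs):
    A=np.zeros((3,3));b=np.zeros(3)
    for n,u,v in pairs:
        o,d=ray(n,u,v);d=d/np.linalg.norm(d);M=np.eye(3)-np.outer(d,d);A+=M;b+=M@o
    return np.linalg.solve(A,b)
def proj(n,p):
    c=vision.calibration(n);K=np.array(c["K"]);T=np.array(c["T"])
    q=K@(T[:3,:3].T@(np.array(p)-T[:3,3]));return q[:2]/q[2]
def tool(s): return np.array(s["eef_pos"]),R.from_euler("xyz",s["tool_rot"],degrees=True).as_matrix()
def wray(s,u,v):
    c=vision.calibration("wrist");K=np.array(c["K"]);H=np.array(c["hand_eye"]);p,M=tool(s)
    x=(u-K[0,2])/K[0,0];y=(v-K[1,2])/K[1,1];r=np.hypot(x,y)
    d=np.array([x/r*np.sin(r),y/r*np.sin(r),np.cos(r)]) if r>1e-9 else np.array([0,0,1.])
    return p+M@H[:3,3],M@H[:3,:3]@d
def wproj(s,pt):
    c=vision.calibration("wrist");K=np.array(c["K"]);H=np.array(c["hand_eye"]);p,M=tool(s)
    q=H[:3,:3].T@(M.T@(np.array(pt)-p)-H[:3,3]);r=np.hypot(q[0],q[1]);th=np.arctan2(r,q[2])
    return K[0,0]*th*q[:2]/r+K[:2,2]
E
python3 - <<'E'
from h import *
f=lambda l:print(l)
tr=[P("scene",u,v,12)[:2].round(0) for u,v in[(257,160),(314,187),(277,237),(210,206)]]
print("tray",tr,np.mean(tr,0))
tr=[P("side",u,v,12)[:2].round(0) for u,v in[(280,224),(349,226),(347,275),(268,271)]]
print("trayside",tr,np.mean(tr,0))
bd=[P("scene",u,v,15)[:2].round(0) for u,v in[(310,104),(387,131),(360,166),(283,134)]]
print("board",bd,np.mean(bd,0))
bd=[P("side",u,v,15)[:2].round(0) for u,v in[(217,297),(332,306),(324,374),(194,340)]]
print("boardside",bd,np.mean(bd,0))
print("plat",P("scene",160,270,45),P("side",345,182,45))
for n,a,b,z in[("mill",(255,169),(319,221),98),("shak",(288,163),(291,233),93),("sq",(264,200),(297,209),93),("tin",(277,190),None,49),("oil",(397,140),(181,215),210)]:
    print(n,P("scene",*a,z).round(0),b and P("side",*b,z).round(0))
for n,x,y in(("scene",(200,150,325,245),5),("side",(255,200,360,285),6)):
    im=cv2.imread(f"pics/{n}0.png");c=im[x[1]:x[3],x[0]:x[2]]
    cv2.imwrite(f"pics/{n}z.png",cv2.resize(c,None,fx=y,fy=y,interpolation=cv2.INTER_CUBIC))
s=bot.get_state();print(tool(s)[1].round(3))
E
```

```text
tray [array([428.,  87.]), array([618., 121.]), array([654., -71.]), array([ 451., -120.])] [537.75   4.25]
trayside [array([642., -60.]), array([ 446., -130.]), array([401.,  81.]), array([595., 144.])] [521.     8.75]
board [array([386., 376.]), array([644., 440.]), array([668., 268.]), array([414., 216.])] [528. 325.]
boardside [array([671., 278.]), array([407., 201.]), array([374., 381.]), array([656., 407.])] [527.   316.75]
plat [ 525.32481664 -342.37475284   45.        ] [ 511.08347108 -324.7774892    45.        ]
mill [505.   7.  98.] [508.  -3.  98.]
shak [552.  85.  93.] [561.  69.  93.]
sq [591. -49.  93.] [584. -42.  93.]
tin [569.  22.  49.] None
oil [770. 240. 210.] [764. 246. 210.]
[[-0.001  0.934  0.358]
 [ 0.001  0.358 -0.934]
 [-1.    -0.    -0.001]]
```

View pics/scenez.png

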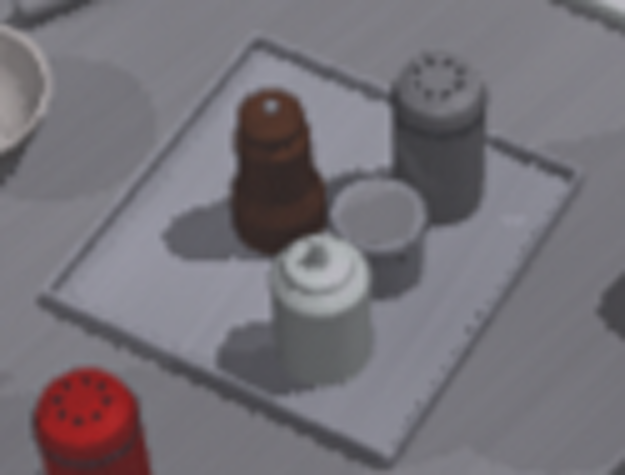

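View pics/sidez.png

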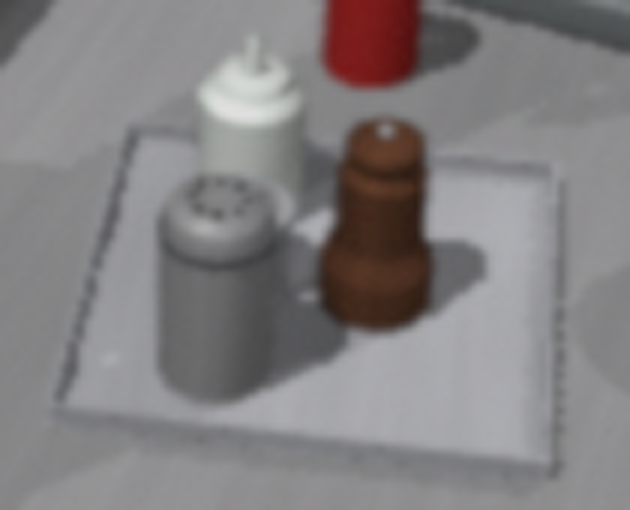

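The crops show:
- Mill: robot side, bead at scene (254,170.8) and side (319.3,221.7).
- Steel shaker: left, top at scene (287.8,165.6) and side (291.8,233).
- Squeeze bottle: right, tip at scene (263.4,199.3) and side (297,206.7).
- Tin: top centre at scene (275.6,192.8).

I triangulate these and plan the move above the tin.

```bash
cat >> h.py <<'E'
def go(tgt,yaw=None):
    """total shift (mm, tool axes at present) to world TCP tgt; turn about tool x to bring jaw axis to world angle yaw (mod 180)"""
    s=bot.get_state();p,M=tool(s);d=M.T@(np.array(tgt)-p)
    tilt=np.degrees(np.arccos(min(1,-M[2,0])));a=np.degrees(np.arctan2(M[1,2],M[0,2]))
    print("t",round(s["t"],1),"p",p.round(1),"jaw",a.round(1),"tilt",tilt.round(2),"op",round(s["opening"],2),"F",np.round(s["ft_force"],1),"j",np.round(s["joints"],0))
    if yaw is not None:
        e=(yaw-a+90)%180-90; print("turn rx",round(-e,1))
    print("shift tool",d.round(1));return d
E
python3 - <<'E'
from h import *
q={"mill":((254,170.8),(319.3,221.7),102),"shak":((287.8,165.6),(291.8,233),97),"sq":((263.4,199.3),(297,206.7),99)}
for k,(a,b,z) in q.items(): print(k,tri([("scene",*a),("side",*b)]).round(1),P("scene",*a,z).round(1),P("side",*b,z).round(1))
print("tin",P("scene",275.6,192.8,49).round(1))
go([560,15,260],-73)
E
```

```text
mill [5.065e+02 5.000e-01 9.820e+01] [509.6  -1.6 102. ] [504.7   5.  102. ]
shak [558.9  74.4  96.8] [560.5  74.8  97. ] [557.7  73.6  97. ]
sq [588.2 -49.6  94.6] [591.7 -51.5  99. ] [585.4 -44.2  99. ]
tin [572.7  12.4  49. ]
t 0.1 p [ 223.4 -583.3  241.7] jaw -69.0 tilt 0.07 op 1.0 F [0.7 0.9 0.1] j [63. 25.  1. 90. -1. 65. -4.]
turn rx 4.0
shift tool [ -17.8  528.3 -438.4]
```

drive_tool(motion=[-0.001,0.022,-0.018,0,0,0,0,-0.001,0.022,-0.018,0,0,0,0,-0.001,0.022,-0.018,0,0,0,0,-0.001,0.022,-0.018,0,0,0,0,-0.001,0.022,-0.018,0,0,0,0,-0.001,0.022,-0.018,0,0,0,0,-0.001,0.022,-0.018,0,0,0,0,-0.001,0.022,-0.018,0,0,0,0])

```text
t: 0.82
eef_pos: [336.8, -384.9, 250.2]
tool_rot: [-137.2, 90.0, 153.8]
ft_force: [0.4, -0.5, -0.3]
opening: 1.0
```

drive_tool(motion=[-0.001,0.022,-0.018,0,0,0,0,-0.001,0.022,-0.018,0,0,0,0,-0.001,0.022,-0.018,0,0,0,0,-0.001,0.022,-0.018,0,0,0,0,-0.001,0.022,-0.018,0,0,0,0,-0.001,0.022,-0.018,0,0,0,0,-0.001,0.022,-0.018,0,0,0,0,-0.001,0.022,-0.018,0,0,0,0])

```text
t: 1.48
eef_pos: [449.6, -187.5, 258.3]
tool_rot: [-98.9, 90.0, -168.0]
ft_force: [0.7, -1.0, 0.4]
opening: 1.003
```

drive_tool(motion=[-0.001,0.022,-0.018,0,0,0,0,-0.001,0.022,-0.018,0,0,0,0,-0.001,0.022,-0.018,0,0,0,0,-0.001,0.022,-0.018,0,0,0,0,-0.001,0.022,-0.018,0,0,0,0,0,0.022,-0.018,0,0,0,0,0,0,0,4,0,0,0,0,0,0,4,0,0,0])

```text
t: 2.15
eef_pos: [534.4, -38.5, 262.9]
tool_rot: [-165.2, 89.9, 117.8]
ft_force: [-0.4, -1.2, -0.5]
opening: 0.999
```

Run:
```python
from h import *
go([560,15,260],-77)
s=bot.get_state();im=vision.read_camera("wrist");cv2.imwrite("pics/w1.png",im[:,:,::-1])
for p in([512,0,100],[559,74,96],[588,-50,96],[573,12,49]):print(wproj(s,p).round(0))
```

```text
t 2.1 p [534.4 -38.5 262.9] jaw -77.0 tilt 0.06 op 1.0 F [-0.4 -1.2 -0.5] j [ 11.  17. -16. 100.   5.  64. -83.]
turn rx -0.0
shift tool [  2.9  37.  -46.4]
[232. 213.]
[167. 149.]
[302. 147.]
[238. 143.]
```

View pics/w1.png

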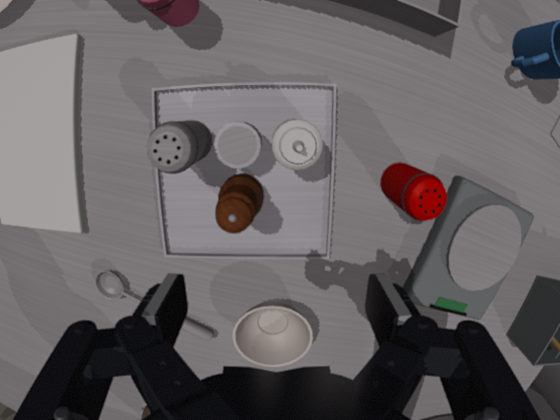

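The wrist view shows the mill bead at (231,217), shaker top at (167,149), squeeze tip at (299,148) and tin top at (238,145). Tray corners are (152,87), (337,85), (333,256) and (165,256). The platform is near (484,247), and the near board corners are (77,35) and (82,232).

Run:
```python
from h import *
s=bot.get_state()
W=lambda u,v,z:onplane(*wray(s,u,v),z).round(1)
for k,a in dict(mill=(231,217,102),shak=(167,149,97),sq=(299,148,98),tin=(238,145,49),plat=(484,247,45),b1=(77,35,15),b2=(82,232,15)).items(): print(k,W(*a))
t=[W(u,v,12) for u,v in((152,87),(337,85),(333,256),(165,256))];print(t,np.mean(t,0))
from math import *
```

```text
mill [508.7  -1.3 102. ]
shak [560.   72.1  97. ]
sq [585.8 -49.3  98. ]
tin [570.9  10.2  49. ]
plat [ 519.9 -333.1   45. ]
b1 [677.  258.7  15. ]
b2 [408.  215.4  15. ]
[array([617.5, 132.5,  12. ]), array([662.2, -83.2,  12. ]), array([ 453.6, -133.6,   12. ]), array([402.8,  84.7,  12. ])] [5.34025e+02 1.00000e-01 1.20000e+01]
```

drive_tool(motion=[0,-0.0084,-0.0214,0,0,0,0,0,-0.0083,-0.0214,0,0,0,0,0.02,0,0,0,0,0,0,0.03,0,0,0,0,0,0,0.03,0,0,0,0,0,0,0.03,0,0,0,0,0,0,0.02,0,0,0,0,0,0,0.01,0,0,0,0,0,0])

```text
t: 2.87
eef_pos: [506.3, -3.3, 120.6]
tool_rot: [-98.5, 89.8, -175.5]
ft_force: [0.7, 0.4, 0.2]
opening: 1.003
```

Run:
```python
from h import *
go([508.5,-0.5,48],-77)
s=bot.get_state();im=vision.read_camera("wrist");cv2.imwrite("pics/w2.png",im[:,:,::-1])
```

```text
t 2.9 p [506.3  -3.3 120.6] jaw -77.0 tilt 0.23 op 1.0 F [0.7 0.4 0.2] j [  6.  23. -16. 113.   9.  44. -91.]
turn rx 0.0
shift tool [72.6  3.1 -2.2]
```

View pics/w2.png

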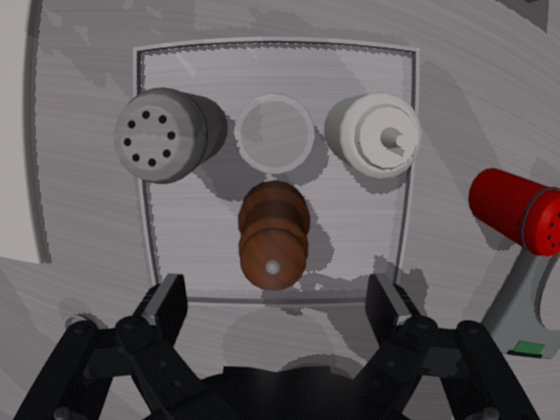

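The closer view has the bead at (272,267), centred between the jaws at about x=276. The shaker holes are at (150,138), the squeeze tip at (396,144) and the tin top at (275,134).

Run:
```python
from h import *
s=bot.get_state()
for k,a in dict(mill=(272,267,102),shak=(150,138,97),sq=(396,144,98),tin=(275,134,49)).items(): print(k,onplane(*wray(s,*a[:2]),a[2]).round(1))
```

```text
mill [508.7  -0.7 102. ]
shak [559.9  73.   97. ]
sq [584.1 -45.7  98. ]
tin [570.7  12.3  49. ]
```

drive_tool(motion=[0.02,0.003,-0.002,0,0,0,0,0.02,0,0,0,0,0,0,0.015,0,0,0,0,0,0,0.012,0,0,0,0,0,0,0.005,0,0,0,0,0,0,0,0,0,0,0,0,0,0,0,0,0,0,0,0.5,0,0,0,0,0,0,1])

```text
t: 3.58
eef_pos: [511.4, -0.2, 52.4]
tool_rot: [77.8, 89.9, 0.8]
ft_force: [0.6, -0.9, 1.0]
opening: 0.75
```

drive_tool(motion=[0,0,0,0,0,0,1,0,0,0,0,0,0,1,0,0,0,0,0,0,1,0,0,0,0,0,0,1,0,0,0,0,0,0,1,0,0,0,0,0,0,1,0,0,0,0,0,0,1,0,0,0,0,0,0,1])

```text
t: 4.25
eef_pos: [511.2, -0.3, 52.3]
tool_rot: [70.6, 89.9, -6.5]
ft_force: [-1.2, -0.3, 7.6]
opening: 0.479
```

Run:
```python
from h import *
go([533,289,190],-77)
```

```text
t 4.2 p [ 5.112e+02 -3.000e-01  5.230e+01] jaw -77.1 tilt 0.09 op 0.48 F [-1.2 -0.3  7.6] j [  4.  30. -14. 116.  12.  35. -94.]
turn rx -0.1
shift tool [-137.7   86.3 -277. ]
```

drive_tool(motion=[-0.008,0,0,0,0,0,1,-0.015,0,0,0,0,0,1,-0.02,0,0,0,0,0,1,-0.025,0,0,0,0,0,1,-0.025,0,0,0,0,0,1,-0.025,0,0,0,0,0,1,-0.015,0.004,-0.012,0,0,0,1,-0.005,0.006,-0.02,0,0,0,1])

```text
t: 4.92
eef_pos: [514.2, 31.3, 192.6]
tool_rot: [62.9, 89.8, -14.4]
ft_force: [1.1, 1.2, -2.4]
opening: 0.478
```

drive_tool(motion=[0,0.0085,-0.027,0,0,0,1,0,0.0085,-0.027,0,0,0,1,0,0.0085,-0.027,0,0,0,1,0,0.0085,-0.027,0,0,0,1,0,0.0085,-0.027,0,0,0,1,0,0.0085,-0.027,0,0,0,1,0,0.0085,-0.027,0,0,0,1,0,0.0085,-0.027,0,0,0,1])

```text
t: 5.58
eef_pos: [530.5, 260.1, 189.8]
tool_rot: [-55.0, 90.0, -132.1]
ft_force: [-0.0, -0.4, -2.2]
opening: 0.478
```

drive_tool(motion=[0,0.006,-0.02,0,0,0,1,0,0.002,-0.009,0,0,0,1,0,0,0,0,0,0,1,0,0,0,0,0,0,1,0,0,0,0,0,0,1,0,0,0,0,0,0,1,0,0,0,0,0,0,1,0,0,0,0,0,0,1])

```text
t: 6.25
eef_pos: [532.5, 287.9, 189.4]
tool_rot: [11.0, 90.0, -66.2]
ft_force: [0.1, -0.2, -2.6]
opening: 0.476
```

Run:
```python
from h import *
go([533,289,65],-77)
im=vision.read_camera("wrist");cv2.imwrite("pics/w3.png",im[:,:,::-1])
```

```text
t 6.2 p [532.5 287.9 189.4] jaw -77.1 tilt 0.03 op 0.48 F [ 0.1 -0.2 -2.6] j [ -20.   27.  -20.   96.   10.   59. -120.]
turn rx -0.1
shift tool [124.4   0.7  -1. ]
```

View pics/w3.png

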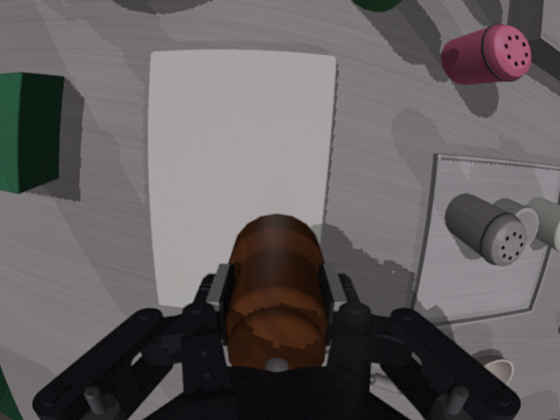

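The mill is held upright over the board, whose corners show at (150,52), (337,57) and (156,306). I fix the board frame from these.

Run:
```python
from h import *
s=bot.get_state()
a,b,c=[onplane(*wray(s,u,v),15)[:2] for u,v in((150,52),(337,57),(156,306))]
print(a,b,c,"ctr",(b+c)/2,"x",a-c,"y",a-b,np.linalg.norm(a-c),np.linalg.norm(a-b))
x=(a-c)/np.linalg.norm(a-c);y=np.array([-x[1],x[0]]);O=(b+c)/2
print("yaw",np.degrees(np.arctan2(x[1],x[0])))
for m,n in((0,-35),(90,20),(-90,20)):print((O+m*x+n*y).round(1))
```

```text
[648.25675588 439.65269004] [677.11956925 263.45190699] [373.42895297 396.756674  ] ctr [525.27426111 330.1042905 ] x [274.8278029   42.89601605] y [-28.86281337 176.20078305] 278.15533329739833 178.54909112705124
yaw 8.871332410336118
[530.7 295.5]
[611.1 363.7]
[433.3 336. ]
```

drive_tool(motion=[0.02,0,-0.007,0,0,0,1,0.025,0,0,0,0,0,1,0.025,0,0,0,0,0,1,0.02,0,0,0,0,0,1,0.015,0,0,0,0,0,1,0.01,0,0,0,0,0,1,0.004,0,0,0,0,0,1,0,0,0,0,0,0,1])

```text
t: 6.97
eef_pos: [530.5, 295.5, 69.7]
tool_rot: [-68.8, 89.9, -145.8]
ft_force: [-0.5, 0.4, -1.6]
opening: 0.473
```

Run:
```python
from h import *
go([531,295,65],-77)
```

```text
t 7.0 p [530.5 295.5  69.7] jaw -77.1 tilt 0.07 op 0.47 F [-0.5  0.4 -1.6] j [ -22.   35.  -18.  101.   14.   46. -124.]
turn rx -0.1
shift tool [4.7 0.4 0.6]
```

drive_tool(motion=[0.003,0,0,0,0,0,1,0.002,0,0,0,0,0,1,0,0,0,0,0,0,1,0,0,0,0,0,0,1,0,0,0,0,0,0,0.45,0,0,0,0,0,0,0.3,0,0,0,0,0,0,0.1,0,0,0,0,0,0,0])

```text
t: 7.63
eef_pos: [530.9, 296.0, 65.6]
tool_rot: [104.6, 90.0, 27.6]
ft_force: [0.3, 0.8, 0.4]
opening: 0.943
```

Run:
```python
from h import *
go([560,73,190],13)
```

```text
t 7.6 p [530.9 296.   65.6] jaw -77.0 tilt 0.03 op 0.94 F [0.3 0.8 0.4] j [ -22.   36.  -18.  102.   14.   45. -124.]
turn rx 90.0
shift tool [-124.4  -21.5  223.8]
```

drive_tool(motion=[-0.02,0,0,0,0,0,0,-0.03,0,0,0,0,0,0,-0.035,0,0,0,0,0,0,-0.035,0,0,0,0,0,0,-0.025,-0.002,0.015,0,0,0,0,0,-0.0025,0.027,0,0,0,0,0,-0.0025,0.027,0,0,0,0,0,-0.0025,0.027,0,0,0,0])

```text
t: 8.3
eef_pos: [543.2, 199.4, 211.2]
tool_rot: [92.5, 89.9, 15.5]
ft_force: [0.3, -0.0, -0.4]
opening: 0.996
```

drive_tool(motion=[0,-0.0025,0.027,0,0,0,0,0,-0.0025,0.027,0,0,0,0,0,-0.0025,0.027,0,0,0,0,0,-0.0025,0.027,0,0,0,0,0,-0.002,0.02,0,0,0,0,0,0,0,-7,0,0,0,0,0,0,-7,0,0,0,0,0,0,-7,0,0,0])

```text
t: 8.97
eef_pos: [560.0, 72.2, 210.5]
tool_rot: [29.6, 90.0, -26.1]
ft_force: [-0.5, 0.8, 0.1]
opening: 0.996
```

drive_tool(motion=[0,0,0,-7,0,0,0,0,0,0,-7,0,0,0,0,0,0,-7,0,0,0,0,0,0,-7,0,0,0,0,0,0,-7,0,0,0,0,0,0,-7,0,0,0,0,0,0,-7,0,0,0,0,0,0,-7,0,0,0])

```text
t: 9.63
eef_pos: [559.9, 72.7, 210.4]
tool_rot: [-23.9, 90.0, -23.6]
ft_force: [-0.2, -0.3, 0.1]
opening: 1.002
```

drive_tool(motion=[0,0,0,-7,0,0,0,0,0,0,-6,0,0,0,0,0,0,0,0,0,0,0,0,0,0,0,0,0,0,0,0,0,0,0,0,0,0,0,0,0,0,0,0,0,0,0,0,0,0,0,0,0,0,0,0,0])

```text
t: 10.3
eef_pos: [559.9, 72.8, 210.3]
tool_rot: [-76.5, 90.0, -63.6]
ft_force: [1.0, 0.2, -0.0]
opening: 1.001
```

Run:
```python
from h import *
go([560,73,50],13)
im=vision.read_camera("wrist");cv2.imwrite("pics/w4.png",im[:,:,::-1])
```

```text
t 10.3 p [559.9  72.8 210.3] jaw 12.9 tilt 0.01 op 1.0 F [ 1.   0.2 -0. ] j [ 14.  26. -38.  99.  18.  61. -16.]
turn rx -0.1
shift tool [1.603e+02 2.000e-01 1.000e-01]
```

View pics/w4.png

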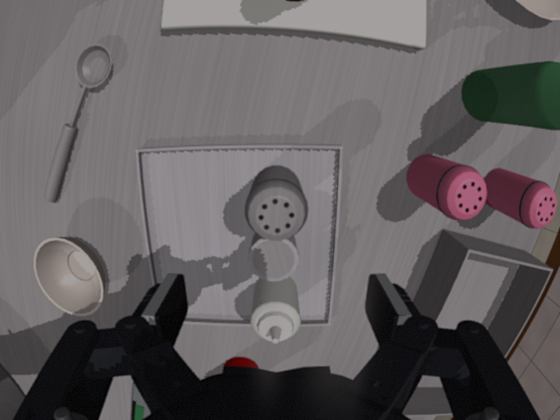

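The shaker at (277,213) is centred between the jaws, so I descend and grip.

drive_tool(motion=[0.025,0,0,0,0,0,0,0.03,0,0,0,0,0,0,0.03,0,0,0,0,0,0,0.025,0,0,0,0,0,0,0.02,0,0,0,0,0,0,0.015,0,0,0,0,0,0,0.01,0,0,0,0,0,0,0.005,0,0,0,0,0,0])

```text
t: 11.02
eef_pos: [559.4, 72.7, 49.0]
tool_rot: [176.4, 89.9, -170.7]
ft_force: [-0.5, 0.7, -0.9]
opening: 0.999
```

drive_tool(motion=[0,0,0,0,0,0,0,0,0,0,0,0,0,0.3,0,0,0,0,0,0,1,0,0,0,0,0,0,1,0,0,0,0,0,0,1,0,0,0,0,0,0,1,0,0,0,0,0,0,1,0,0,0,0,0,0,1])

```text
t: 11.68
eef_pos: [560.6, 72.9, 51.6]
tool_rot: [-13.7, 89.9, -0.8]
ft_force: [-1.8, -0.4, 6.3]
opening: 0.596
```

Run:
```python
from h import *
go([611,364,190],13)
```

```text
t 11.7 p [560.6  72.9  51.6] jaw 12.9 tilt 0.11 op 0.6 F [-1.8 -0.4  6.3] j [ 10.  36. -32. 108.  27.  44. -25.]
turn rx -0.1
shift tool [-138.3  272.4  114.6]
```

drive_tool(motion=[-0.008,0,0,0,0,0,1,-0.015,0,0,0,0,0,1,-0.022,0,0,0,0,0,1,-0.025,0,0,0,0,0,1,-0.025,0,0,0,0,0,1,-0.025,0,0,0,0,0,1,-0.015,0.012,0.005,0,0,0,1,-0.005,0.02,0.008,0,0,0,1])

```text
t: 12.35
eef_pos: [566.7, 104.8, 193.8]
tool_rot: [-29.6, 89.8, -16.9]
ft_force: [1.2, -0.2, -3.3]
opening: 0.592
```

drive_tool(motion=[0,0.026,0.011,0,0,0,1,0,0.026,0.011,0,0,0,1,0,0.026,0.011,0,0,0,1,0,0.026,0.011,0,0,0,1,0,0.026,0.011,0,0,0,1,0,0.026,0.011,0,0,0,1,0,0.026,0.011,0,0,0,1,0,0.026,0.011,0,0,0,1])

```text
t: 13.02
eef_pos: [604.4, 330.4, 190.9]
tool_rot: [-154.2, 90.0, -141.2]
ft_force: [1.2, -0.6, -2.3]
opening: 0.596
```

drive_tool(motion=[0,0.02,0.008,0,0,0,1,0,0.012,0.005,0,0,0,1,0,0,0,0,0,0,1,0,0,0,0,0,0,1,0.01,0,0,0,0,0,1,0.02,0,0,0,0,0,1,0.02,0,0,0,0,0,1,0.02,0,0,0,0,0,1])

```text
t: 13.68
eef_pos: [610.6, 361.0, 119.2]
tool_rot: [-81.7, 89.9, -68.8]
ft_force: [-1.1, -0.6, -2.7]
opening: 0.597
```

drive_tool(motion=[0.02,0,0,0,0,0,1,0.015,0,0,0,0,0,1,0.01,0,0,0,0,0,1,0.005,0,0,0,0,0,1,0,0,0,0,0,0,1,0,0,0,0,0,0,1,0,0,0,0,0,0,1,0,0,0,0,0,0,1])

```text
t: 14.35
eef_pos: [610.6, 363.9, 71.6]
tool_rot: [21.9, 89.9, 34.8]
ft_force: [0.3, -0.5, -1.8]
opening: 0.59
```

Run:
```python
from h import *
go([611,364,64.5],13)
```

```text
t 14.3 p [610.6 363.9  71.6] jaw 13.0 tilt 0.11 op 0.59 F [ 0.3 -0.5 -1.8] j [-16.  46. -33.  84.  27.  58. -43.]
turn rx -0.0
shift tool [ 7.1 -0.   0.4]
```

drive_tool(motion=[0.004,0,0,0,0,0,1,0.003,0,0,0,0,0,1,0,0,0,0,0,0,1,0,0,0,0,0,0,1,0,0,0,0,0,0,0.35,0,0,0,0,0,0,0.2,0,0,0,0,0,0,0,0,0,0,0,0,0,0])

```text
t: 15.02
eef_pos: [610.0, 363.3, 63.2]
tool_rot: [-155.7, 90.0, -142.8]
ft_force: [-0.4, -0.5, -0.7]
opening: 1.003
```

drive_tool(motion=[-0.015,0,0,0,0,0,0,-0.03,0,0,0,0,0,0,-0.035,0,0,0,0,0,0,-0.035,0,0,0,0,0,0,-0.02,0,0,0,0,0,0,-0.01,0,0,0,0,0,0,0,0,0,0,0,0,0,0,0,0,0,0,0,0])

```text
t: 15.68
eef_pos: [609.9, 363.2, 208.2]
tool_rot: [-75.2, 90.0, -62.2]
ft_force: [-0.4, -0.3, -1.0]
opening: 0.997
```

Run:
```python
from h import *
go([586,-48.5,210],13)
```

```text
t 15.7 p [609.9 363.2 208.2] jaw 13.0 tilt 0.02 op 1.0 F [-0.4 -0.3 -1. ] j [-15.  39. -35.  77.  22.  71. -39.]
turn rx -0.0
shift tool [  -1.7 -395.8 -115.6]
```

drive_tool(motion=[0,-0.025,-0.0073,0,0,0,0,0,-0.025,-0.0073,0,0,0,0,0,-0.025,-0.0073,0,0,0,0,0,-0.025,-0.0073,0,0,0,0,0,-0.025,-0.0073,0,0,0,0,0,-0.025,-0.0073,0,0,0,0,0,-0.025,-0.0073,0,0,0,0,0,-0.025,-0.0073,0,0,0,0])

```text
t: 16.35
eef_pos: [596.7, 153.4, 206.0]
tool_rot: [-175.2, 89.8, -162.3]
ft_force: [0.6, 0.4, 0.0]
opening: 0.999
```

drive_tool(motion=[0,-0.028,-0.008,0,0,0,0,0,-0.028,-0.008,0,0,0,0,0,-0.028,-0.008,0,0,0,0,0,-0.028,-0.008,0,0,0,0,0,-0.028,-0.008,0,0,0,0,0,-0.028,-0.008,0,0,0,0,0,-0.02,-0.006,0,0,0,0,0,-0.008,-0.003,0,0,0,0])

```text
t: 17.02
eef_pos: [584.9, -53.2, 205.9]
tool_rot: [-171.1, 89.7, -158.4]
ft_force: [0.2, 0.4, 0.0]
opening: 1.0
```

drive_tool(motion=[0,0,0,0,0,0,0,0,0,0,0,0,0,0,0.015,0,0,0,0,0,0,0.02,0,0,0,0,0,0,0.02,0,0,0,0,0,0,0.015,0,0,0,0,0,0,0,0,0,0,0,0,0,0,0,0,0,0,0,0])

```text
t: 17.68
eef_pos: [585.9, -46.2, 137.8]
tool_rot: [134.2, 89.9, 147.4]
ft_force: [-0.5, 0.4, -0.1]
opening: 0.999
```

Run:
```python
from h import *
go([586,-48.5,43],13)
im=vision.read_camera("wrist");cv2.imwrite("pics/w5.png",im[:,:,::-1])
```

```text
t 17.7 p [585.9 -46.2 137.8] jaw 13.1 tilt 0.12 op 1.0 F [-0.5  0.4 -0.1] j [ 23.  32. -35. 100.  22.  55.  -7.]
turn rx 0.1
shift tool [94.8 -2.4 -0.3]
```

View pics/w5.png

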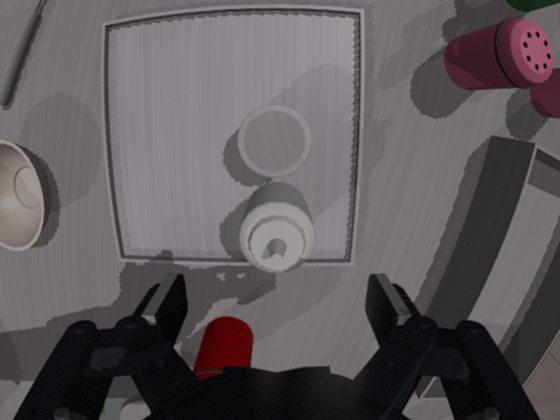

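The squeeze bottle at (277,243) is centred between the jaws. Before descending I check how close the red look-alike is to the fingers and body.

Run:
```python
from h import *
s=bot.get_state()
print(tri([("scene",217,231),("side",317,187)]),P("scene",217,231,96),onplane(*wray(s,278,245),98))
```

```text
[ 569.68964859 -189.99187309   86.99180202] [ 573.7618258  -193.62557087   96.        ] [586.68985997 -40.6541206   98.        ]
```

drive_tool(motion=[0.02,-0.002,0,0,0,0,0,0.02,0,0,0,0,0,0,0.02,0,0,0,0,0,0,0.015,0,0,0,0,0,0,0.01,0,0,0,0,0,0,0.007,0,0,0,0,0,0,0.003,0,0,0,0,0,0,0,0,0,0,0,0,0])

```text
t: 18.4
eef_pos: [587.1, -50.1, 43.5]
tool_rot: [-3.6, 90.0, 9.4]
ft_force: [-0.6, 0.1, 0.3]
opening: 0.998
```

drive_tool(motion=[0,0,0,0,0,0,0,0,0,0,0,0,0,0.3,0,0,0,0,0,0,1,0,0,0,0,0,0,1,0,0,0,0,0,0,1,0,0,0,0,0,0,1,0,0,0,0,0,0,1,0,0,0,0,0,0,1])

```text
t: 19.07
eef_pos: [587.3, -50.4, 44.2]
tool_rot: [-27.6, 89.9, -14.6]
ft_force: [-1.1, 0.5, 6.0]
opening: 0.588
```

Run:
```python
from h import *
go([433,336,185],13)
```

```text
t 19.1 p [587.3 -50.4  44.2] jaw 12.9 tilt 0.07 op 0.59 F [-1.1  0.5  6. ] j [ 21.  39. -31. 104.  27.  45. -11.]
turn rx -0.1
shift tool [-141.1  411.1  -63.6]
```

drive_tool(motion=[-0.008,0,0,0,0,0,1,-0.015,0,0,0,0,0,1,-0.022,0,0,0,0,0,1,-0.025,0,0,0,0,0,1,-0.025,0,0,0,0,0,1,-0.025,0,0,0,0,0,1,-0.016,0.013,-0.002,0,0,0,1,-0.005,0.02,-0.003,0,0,0,1])

```text
t: 19.73
eef_pos: [575.9, -20.4, 187.3]
tool_rot: [-24.3, 89.8, -11.5]
ft_force: [-0.2, 0.1, -2.3]
opening: 0.593
```

drive_tool(motion=[0,0.026,-0.004,0,0,0,1,0,0.026,-0.004,0,0,0,1,0,0.026,-0.004,0,0,0,1,0,0.026,-0.004,0,0,0,1,0,0.026,-0.004,0,0,0,1,0,0.026,-0.004,0,0,0,1,0,0.026,-0.004,0,0,0,1,0,0.026,-0.004,0,0,0,1])

```text
t: 20.4
eef_pos: [495.2, 177.8, 184.4]
tool_rot: [-171.3, 90.0, -158.4]
ft_force: [-0.4, 0.9, -2.1]
opening: 0.591
```

drive_tool(motion=[0,0.026,-0.004,0,0,0,1,0,0.026,-0.004,0,0,0,1,0,0.026,-0.004,0,0,0,1,0,0.026,-0.004,0,0,0,1,0,0.026,-0.004,0,0,0,1,0,0.02,-0.004,0,0,0,1,0,0.015,-0.002,0,0,0,1,0,0.005,0,0,0,0,1])

```text
t: 21.07
eef_pos: [430.5, 339.1, 184.6]
tool_rot: [111.9, 89.9, 125.1]
ft_force: [0.6, 0.7, -2.1]
opening: 0.592
```

drive_tool(motion=[0,0,0,0,0,0,1,0.01,0,0,0,0,0,1,0.02,0,0,0,0,0,1,0.025,0,0,0,0,0,1,0.025,0,0,0,0,0,1,0.02,0,0,0,0,0,1,0.01,0,0,0,0,0,1,0.005,0,0,0,0,0,1])

```text
t: 21.73
eef_pos: [433.1, 333.9, 67.3]
tool_rot: [-143.1, 89.8, -130.2]
ft_force: [-0.1, 0.0, -1.8]
opening: 0.594
```

Run:
```python
from h import *
go([433,336,56.5],13)
```

```text
t 21.7 p [433.1 333.9  67.3] jaw 12.9 tilt 0.2 op 0.59 F [-0.1  0.  -1.8] j [-18.  35. -35. 109.  28.  45. -56.]
turn rx -0.1
shift tool [10.8  2.1  0.4]
```

drive_tool(motion=[0.005,0,0,0,0,0,1,0.003,0,0,0,0,0,1,0.002,0,0,0,0,0,1,0,0,0,0,0,0,1,0,0,0,0,0,0,1,0,0,0,0,0,0,1,0,0,0,0,0,0,1,0,0,0,0,0,0,1])

```text
t: 22.4
eef_pos: [433.4, 336.2, 59.6]
tool_rot: [16.2, 90.0, 29.1]
ft_force: [0.4, -0.2, -2.6]
opening: 0.591
```

Run:
```python
from h import *
go([433,336,56.5],13)
```

```text
t 22.4 p [433.4 336.2  59.6] jaw 13.0 tilt 0.03 op 0.59 F [ 0.4 -0.2 -2.6] j [-19.  35. -35. 109.  28.  44. -57.]
turn rx -0.0
shift tool [ 3.1 -0.1 -0.4]
```

Still about 3 mm up, so I lower it, release and rise.

drive_tool(motion=[0.0025,0,0,0,0,0,1,0.001,0,0,0,0,0,1,0,0,0,0,0,0,1,0,0,0,0,0,0,1,0,0,0,0,0,0,0.35,0,0,0,0,0,0,0.2,0,0,0,0,0,0,0,0,0,0,0,0,0,0])

```text
t: 23.07
eef_pos: [433.3, 336.1, 55.7]
tool_rot: [73.4, 90.0, 86.4]
ft_force: [0.1, 0.8, -0.8]
opening: 1.005
```

Run:
```python
from h import *
go([571,11.5,200],13)
```

```text
t 23.1 p [433.3 336.1  55.7] jaw 13.0 tilt 0.0 op 1.01 F [ 0.1  0.8 -0.8] j [-19.  36. -35. 110.  29.  44. -57.]
turn rx -0.0
shift tool [-144.3 -347.2   61.4]
```

drive_tool(motion=[-0.015,0,0,0,0,0,0,-0.03,0,0,0,0,0,0,-0.035,0,0,0,0,0,0,-0.035,0,0,0,0,0,0,-0.02,0,0,0,0,0,0,-0.01,0,0,0,0,0,0,0,0,0,0,0,0,0,0,0,0,0,0,0,0])

```text
t: 23.73
eef_pos: [433.3, 335.6, 200.1]
tool_rot: [-103.6, 90.0, -90.7]
ft_force: [-0.0, -0.7, -0.7]
opening: 1.003
```

Run:
```python
from h import *
go([571,11.5,200],13)
for n in ("scene","side"): cv2.imwrite(f"pics/{n}2.png",vision.read_camera(n)[:,:,::-1])
a=cv2.imread("pics/scene2.png")[90:260,180:440];b=cv2.imread("pics/side2.png")[190:400,170:380]
cv2.imwrite("pics/m2.png",np.hstack([cv2.resize(a,(459,300)),cv2.resize(b,(300,300))]))
```

```text
t 23.7 p [433.3 335.6 200.1] jaw 12.9 tilt 0.03 op 1.0 F [-0.  -0.7 -0.7] j [-13.  26. -41. 102.  19.  60. -49.]
turn rx -0.1
shift tool [ 3.000e-01 -3.467e+02  6.170e+01]
```

View pics/m2.png

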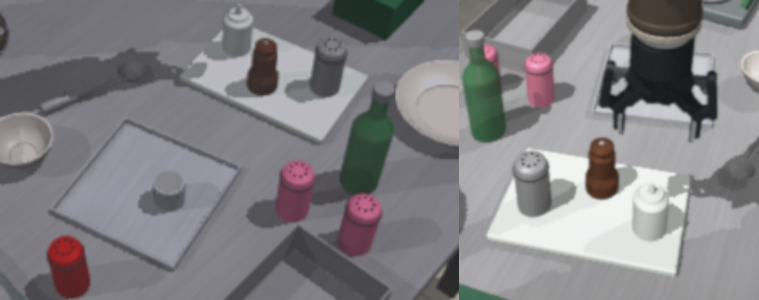

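All three stand upright on the board and the tin is undisturbed on the tray. I move over the tin.

drive_tool(motion=[0,-0.02,0.0035,0,0,0,0,0,-0.025,0.0045,0,0,0,0,0,-0.025,0.0045,0,0,0,0,0,-0.025,0.0045,0,0,0,0,0,-0.025,0.0045,0,0,0,0,0,-0.025,0.0045,0,0,0,0,0,-0.025,0.0045,0,0,0,0,0,-0.025,0.0045,0,0,0,0])

```text
t: 24.5
eef_pos: [510.7, 152.3, 199.0]
tool_rot: [-178.3, 89.8, -165.3]
ft_force: [0.3, 0.0, 0.5]
opening: 0.998
```

drive_tool(motion=[0.005,-0.025,0.0045,0,0,0,0,0.01,-0.025,0.0045,0,0,0,0,0.015,-0.025,0.0045,0,0,0,0,0.015,-0.025,0.0045,0,0,0,0,0.015,-0.025,0.0045,0,0,0,0,0.015,-0.02,0.0035,0,0,0,0,0.01,-0.007,0.001,0,0,0,0,0,0,0,0,0,0,0])

```text
t: 25.17
eef_pos: [569.8, 9.3, 112.1]
tool_rot: [176.2, 89.7, -171.0]
ft_force: [0.1, 0.7, 0.6]
opening: 0.999
```

Run:
```python
from h import *
print("sq",P("scene",314.8,95.7,110).round(0))
go([571,11.5,22],13)
s=bot.get_state();im=vision.read_camera("wrist");cv2.imwrite("pics/w6.png",im[:,:,::-1]);print(wproj(s,[571,11.5,49]))
c=cv2.HoughCircles(cv2.medianBlur(cv2.cvtColor(im,cv2.COLOR_RGB2GRAY),5),cv2.HOUGH_GRADIENT,1.5,30,param1=80,param2=40,minRadius=20,maxRadius=70)
print(c)
for x in (c[0][:5] if c is not None else []):print(x,onplane(*wray(s,*x[:2]),49))
```

```text
sq [442. 327. 110.]
t 25.2 p [569.8   9.3 112.1] jaw 12.8 tilt 0.34 op 1.0 F [0.1 0.7 0.6] j [ 18.  33. -35. 104.  23.  51. -15.]
turn rx -0.2
shift tool [90.1  1.9  2.2]
[278.80904213 236.9278723 ]
[[[276.75 233.25  36.35]
  [  2.25 263.25  54.65]
  [455.25 158.25  32.75]
  [ 21.75 293.25  23.6 ]
  [489.75 128.25  28.85]]]
[276.75 233.25  36.35] [569.15187946  13.66574194  49.        ]
[  2.25 263.25  54.65] [334.12627156 -74.41707064  49.        ]
[455.25 158.25  32.75] [673.1136806   90.61462518  49.        ]
[ 21.75 293.25  23.6 ] [355.79965593 -99.42121643  49.        ]
[489.75 128.25  28.85] [694.83837845 119.0603819   49.        ]
```

View pics/w6.png

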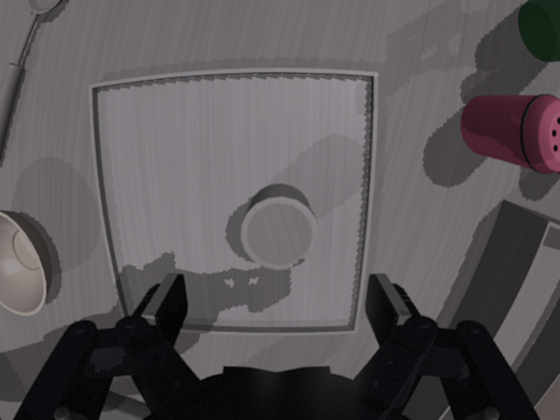

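The Hough circle puts the tin at (277,233), or world (570,13), well centred. I descend to about z=21 and grip.

drive_tool(motion=[0.02,0.002,0,0,0,0,0,0.02,0,0,0,0,0,0,0.02,0,0,0,0,0,0,0.015,0,0,0,0,0,0,0.01,0,0,0,0,0,0,0.005,0,0,0,0,0,0,0,0,0,0,0,0,0,0,0,0,0,0,0,0])

```text
t: 25.88
eef_pos: [571.3, 14.6, 26.5]
tool_rot: [12.1, 90.0, 25.1]
ft_force: [-0.0, 0.2, 0.1]
opening: 1.0
```

drive_tool(motion=[0,0,0,0,0,0,0.3,0,0,0,0,0,0,1,0,0,0,0,0,0,1,0,0,0,0,0,0,1,0,0,0,0,0,0,1,0,0,0,0,0,0,1,0,0,0,0,0,0,1,0,0,0,0,0,0,1])

```text
t: 26.55
eef_pos: [571.5, 13.7, 26.9]
tool_rot: [-21.2, 89.9, -8.3]
ft_force: [-1.3, 0.4, 7.2]
opening: 0.57
```

Run:
```python
from h import *
go([520,-333,140],13)
im=cv2.imread("pics/scene2.png");g=cv2.cvtColor(im,cv2.COLOR_BGR2GRAY)[220:320,90:220]
cv2.imwrite("pics/sc.png",cv2.resize(im[220:320,90:220],None,fx=5,fy=5,interpolation=cv2.INTER_CUBIC))
```

```text
t 26.6 p [571.5  13.7  26.9] jaw 12.9 tilt 0.08 op 0.57 F [-1.3  0.4  7.2] j [ 15.  39. -31. 107.  29.  42. -20.]
turn rx -0.1
shift tool [-113.1 -326.4 -127.7]
```

View pics/sc.png

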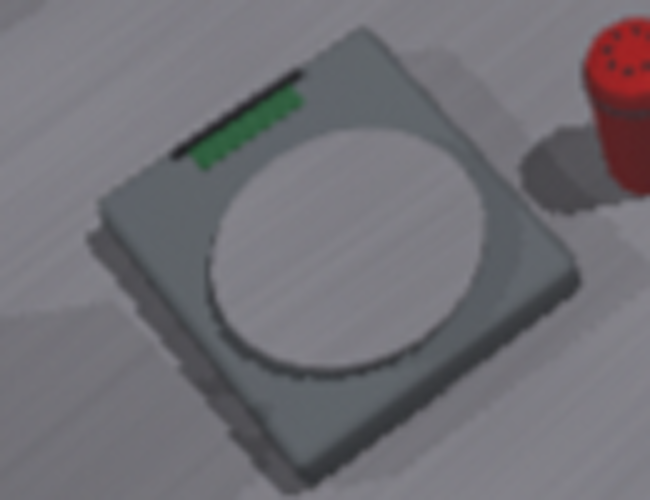

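The platform ellipse in the scene view is centred at (159.8,270), giving (525,-342). The wrist estimate was (520,-333). I lift the tin and carry it just past the scale for a closer look on the way.

drive_tool(motion=[-0.008,0,0,0,0,0,1,-0.015,0,0,0,0,0,1,-0.022,0,0,0,0,0,1,-0.025,0,0,0,0,0,1,-0.025,0,0,0,0,0,1,-0.025,0,0,0,0,0,1,-0.025,0,0,0,0,0,1,-0.015,-0.012,-0.005,0,0,0,1])

```text
t: 27.22
eef_pos: [569.7, 4.1, 189.4]
tool_rot: [17.5, 89.8, 30.7]
ft_force: [0.6, 0.9, -1.9]
opening: 0.566
```

drive_tool(motion=[0,-0.025,-0.01,0,0,0,1,0,-0.025,-0.01,0,0,0,1,0,-0.025,-0.01,0,0,0,1,0,-0.025,-0.01,0,0,0,1,0,-0.025,-0.01,0,0,0,1,0,-0.025,-0.01,0,0,0,1,0,-0.025,-0.01,0,0,0,1,0,-0.025,-0.01,0,0,0,1])

```text
t: 27.88
eef_pos: [535.1, -213.2, 186.4]
tool_rot: [-52.0, 90.0, -39.1]
ft_force: [0.7, -0.1, -1.1]
opening: 0.562
```

drive_tool(motion=[0,-0.025,-0.01,0,0,0,1,0,-0.025,-0.01,0,0,0,1,0,-0.025,-0.01,0,0,0,1,0,-0.025,-0.01,0,0,0,1,0,-0.025,-0.01,0,0,0,1,0,-0.025,-0.01,0,0,0,1,0,-0.025,-0.011,0,0,0,1,0,-0.012,-0.006,0,0,0,1])

```text
t: 28.55
eef_pos: [500.7, -415.6, 186.0]
tool_rot: [-129.1, 89.9, -116.4]
ft_force: [-0.2, -0.6, -1.5]
opening: 0.565
```

drive_tool(motion=[0,0,0,0,0,0,1,0,0,0,0,0,0,1,0,0,0,0,0,0,1,0,0,0,0,0,0,1,0,0,0,0,0,0,1,0,0,0,0,0,0,1,0,0,0,0,0,0,1,0,0,0,0,0,0,1])

```text
t: 29.22
eef_pos: [502.8, -411.1, 185.9]
tool_rot: [-96.7, 90.0, -83.7]
ft_force: [0.6, 0.7, -1.3]
opening: 0.569
```

Run:
```python
from h import *
go([520,-333,140],13)
s=bot.get_state();im=vision.read_camera("wrist");cv2.imwrite("pics/w7.png",im[:,:,::-1]);print(wproj(s,[520,-335,45]))
```

```text
t 29.2 p [ 502.8 -411.1  185.9] jaw 13.0 tilt 0.01 op 0.57 F [ 0.6  0.7 -1.3] j [ 55.  34. -33.  88.  20.  64.  31.]
turn rx -0.0
shift tool [45.9 72.3 34.4]
[316.62720549 125.20547416]
```

View pics/w7.png

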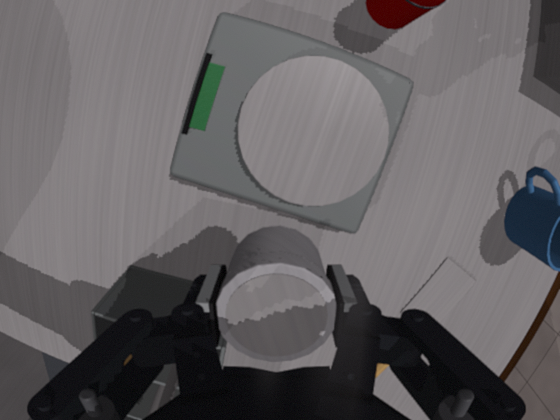

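The platform circle spans x 238–389 and y 55–207. The held tin's top rim is centred near (277,313).

Run:
```python
from h import *
s=bot.get_state()
e=[onplane(*wray(s,u,v),45)[:2] for u,v in((238,130),(389,131),(313,55),(313,207))];print(np.round(e,1))
A=np.c_[2*np.array(e),np.ones(4)];x=np.linalg.lstsq(A,(np.array(e)**2).sum(1),rcond=None)[0];print("c",x[:2],"r",np.sqrt(x[2]+x[0]**2+x[1]**2))
t=onplane(*wray(s,277,313),s["eef_pos"][2]-23.9+46);print("tin",t,t-s["eef_pos"])
d=np.array([x[0],x[1],0])-np.array([*t[:2],0]);print("tool shift",tool(s)[1].T@d)
```

```text
[[ 457.2 -353.7]
 [ 582.4 -323. ]
 [ 503.3 -277.8]
 [ 534.5 -404.4]]
c [ 520.39279935 -340.77521695] r 64.86721054973104
tin [ 502.88261057 -408.93530253  207.93929534] [ 0.18381391  2.26026672 22.1       ]
tool shift [-2.88666849e-03  6.24880444e+01  3.23673952e+01]
```

drive_tool(motion=[0,0.01,0.005,0,0,0,1,0,0.018,0.009,0,0,0,1,0,0.018,0.009,0,0,0,1,0,0.012,0.006,0,0,0,1,0,0.0055,0.003,0,0,0,1,0.01,0,0,0,0,0,1,0.02,0,0,0,0,0,1,0.025,0,0,0,0,0,1])

```text
t: 29.93
eef_pos: [520.1, -344.1, 131.0]
tool_rot: [-61.1, 89.8, -48.2]
ft_force: [-0.2, -0.8, -1.4]
opening: 0.563
```

drive_tool(motion=[0.025,0,0,0,0,0,1,0.015,0,0,0,0,0,1,0.01,0,0,0,0,0,1,0.005,0,0,0,0,0,1,0,0,0,0,0,0,1,0,0,0,0,0,0,1,0,0,0,0,0,0,1,0,0,0,0,0,0,1])

```text
t: 30.6
eef_pos: [520.2, -342.8, 76.9]
tool_rot: [-46.5, 89.9, -33.6]
ft_force: [-1.2, -0.1, -1.4]
opening: 0.57
```

Run:
```python
from h import *
go([520.4,-342,69],13)
```

```text
t 30.6 p [ 520.2 -342.8   76.9] jaw 12.9 tilt 0.11 op 0.57 F [-1.2 -0.1 -1.4] j [ 49.  38. -31.  98.  24.  50.  21.]
turn rx -0.1
shift tool [7.9 0.7 0.3]
```

drive_tool(motion=[0.004,0.0005,0,0,0,0,1,0.003,0,0,0,0,0,1,0.001,0,0,0,0,0,1,0,0,0,0,0,0,1,0,0,0,0,0,0,1,0,0,0,0,0,0,1,0,0,0,0,0,0,1,0,0,0,0,0,0,1])

```text
t: 31.27
eef_pos: [519.7, -342.0, 68.9]
tool_rot: [-67.7, 89.9, -54.8]
ft_force: [-3.5, 1.1, 10.1]
opening: 0.57
```

Run:
```python
from h import *
go([520.4,-342,69],13)
```

```text
t 31.3 p [ 519.7 -342.    68.9] jaw 13.0 tilt 0.07 op 0.57 F [-3.5  1.1 10.1] j [ 48.  39. -30.  99.  25.  49.  20.]
turn rx -0.0
shift tool [-0.1 -0.1  0.7]
```

Contact confirmed (Fz +10 N). Release, rise and check.

drive_tool(motion=[-0.0003,0,0,0,0,0,0.35,0,0,0,0,0,0,0.2,0,0,0,0,0,0,0,0,0,0,0,0,0,0,0,0,0,0,0,0,0,0,0,0,0,0,0,0,0,0,0,0,0,0,0,0,0,0,0,0,0,0])

```text
t: 31.93
eef_pos: [519.4, -341.9, 68.1]
tool_rot: [158.9, 90.0, 171.9]
ft_force: [-0.3, -0.4, -1.1]
opening: 1.0
```

drive_tool(motion=[-0.01,0,0,0,0,0,0,-0.02,0,0,0,0,0,0,-0.03,0,0,0,0,0,0,-0.03,0,0,0,0,0,0,-0.025,0,0,0,0,0,0,-0.015,0,0,0,0,0,0,0,0,0,0,0,0,0,0,0,0,0,0,0,0])

```text
t: 32.6
eef_pos: [519.9, -342.1, 199.6]
tool_rot: [-48.7, 89.9, -35.7]
ft_force: [0.5, -0.1, -0.3]
opening: 0.998
```

Run:
```python
from h import *
go([433.3,336.1,200],13)
s=bot.get_state();im=vision.read_camera("wrist");cv2.imwrite("pics/w8.png",im[:,:,::-1]);print("platform",wproj(s,[520.4,-340.8,45]),"tin top expected",wproj(s,[520.4,-340.8,91]))
```

```text
t 32.6 p [ 519.9 -342.1  199.6] jaw 13.0 tilt 0.14 op 1.0 F [ 0.5 -0.1 -0.3] j [ 51.  31. -34.  92.  19.  63.  25.]
turn rx -0.0
shift tool [ -1.5 680.3  67.6]
platform [276.38067143 200.69879632] tin top expected [276.50689861 216.18499598]
```

View pics/w8.png

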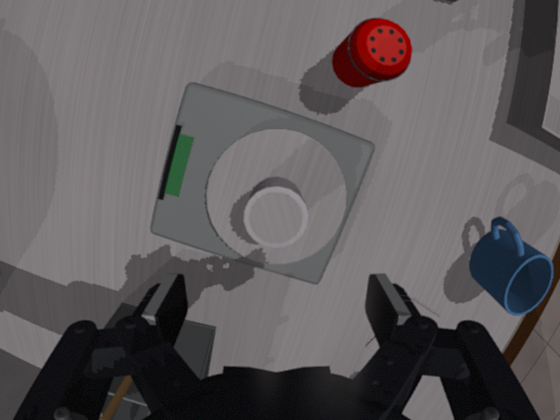

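The tin's top is at (276,216), exactly where expected for the middle of the platform. Next I fetch the squeeze bottle.

drive_tool(motion=[0,0.02,0.002,0,0,0,0,0,0.029,0.003,0,0,0,0,0,0.03,0.003,0,0,0,0,0,0.03,0.003,0,0,0,0,0,0.03,0.003,0,0,0,0,0,0.03,0.003,0,0,0,0,0,0.03,0.003,0,0,0,0,0,0.03,0.003,0,0,0,0])

```text
t: 33.32
eef_pos: [489.2, -112.2, 197.0]
tool_rot: [156.2, 89.9, 169.1]
ft_force: [0.2, 1.0, 0.4]
opening: 1.001
```

drive_tool(motion=[0,0.03,0.003,0,0,0,0,0,0.03,0.003,0,0,0,0,0,0.03,0.003,0,0,0,0,0,0.03,0.003,0,0,0,0,0,0.03,0.003,0,0,0,0,0,0.03,0.003,0,0,0,0,0,0.03,0.003,0,0,0,0,0,0.03,0.003,0,0,0,0])

```text
t: 33.98
eef_pos: [458.9, 126.7, 197.1]
tool_rot: [-177.3, 89.9, -164.3]
ft_force: [0.2, 0.6, 0.4]
opening: 1.0
```

drive_tool(motion=[0,0.03,0.003,0,0,0,0,0,0.03,0.003,0,0,0,0,0,0.03,0.003,0,0,0,0,0,0.03,0.003,0,0,0,0,0,0.03,0.003,0,0,0,0,0,0.03,0.003,0,0,0,0,0,0.018,0.002,0,0,0,0,0,0.013,0,0,0,0,0])

```text
t: 34.65
eef_pos: [430.9, 338.0, 197.0]
tool_rot: [168.0, 89.9, -178.9]
ft_force: [0.2, 0.0, -0.4]
opening: 1.0
```

drive_tool(motion=[0,0,0,0,0,0,0,0,0,0,0,0,0,0,0,0,0,0,0,0,0,0,0,0,0,0,0,0,0,0,0,0,0,0,0,0,0,0,0,0,0,0,0,0,0,0,0,0,0,0,0,0,0,0,0,0])

```text
t: 35.32
eef_pos: [432.5, 335.5, 198.2]
tool_rot: [-24.5, 90.0, -11.6]
ft_force: [-0.8, -0.1, -0.6]
opening: 1.001
```

Run:
```python
from h import *
go([433.3,336.1,56],13)
```

```text
t 35.3 p [432.5 335.5 198.2] jaw 12.9 tilt 0.01 op 1.0 F [-0.8 -0.1 -0.6] j [-12.  26. -43. 102.  21.  60. -50.]
turn rx -0.1
shift tool [142.2   0.4   0.9]
```

drive_tool(motion=[0.02,0,0.001,0,0,0,0,0.025,0,0,0,0,0,0,0.025,0,0,0,0,0,0,0.025,0,0,0,0,0,0,0.02,0,0,0,0,0,0,0.015,0,0,0,0,0,0,0.008,0,0,0,0,0,0,0.004,0,0,0,0,0,0])

```text
t: 35.98
eef_pos: [432.9, 335.7, 55.0]
tool_rot: [-155.8, 89.9, -142.8]
ft_force: [0.8, -0.6, -0.2]
opening: 1.003
```

drive_tool(motion=[0,0,0,0,0,0,0,0,0,0,0,0,0,0.3,0,0,0,0,0,0,1,0,0,0,0,0,0,1,0,0,0,0,0,0,1,0,0,0,0,0,0,1,0,0,0,0,0,0,1,0,0,0,0,0,0,1])

```text
t: 36.65
eef_pos: [433.8, 336.5, 57.4]
tool_rot: [11.9, 89.9, 24.9]
ft_force: [-1.5, -1.7, 8.1]
opening: 0.592
```

Run:
```python
from h import *
go([587.3,-50.4,195],13)
```

```text
t 36.6 p [433.8 336.5  57.4] jaw 12.9 tilt 0.11 op 0.59 F [-1.5 -1.7  8.1] j [-17.  36. -37. 109.  30.  45. -58.]
turn rx -0.1
shift tool [-137.6 -411.4   63.2]
```

drive_tool(motion=[-0.008,0,0,0,0,0,1,-0.015,0,0,0,0,0,1,-0.022,0,0,0,0,0,1,-0.025,0,0,0,0,0,1,-0.025,0,0,0,0,0,1,-0.025,0,0,0,0,0,1,-0.013,-0.012,0.002,0,0,0,1,-0.005,-0.02,0.003,0,0,0,1])

```text
t: 37.32
eef_pos: [444.9, 308.9, 197.7]
tool_rot: [39.9, 89.7, 53.0]
ft_force: [0.9, 0.7, -2.0]
opening: 0.589
```

drive_tool(motion=[0,-0.026,0.004,0,0,0,1,0,-0.026,0.004,0,0,0,1,0,-0.026,0.004,0,0,0,1,0,-0.026,0.004,0,0,0,1,0,-0.026,0.004,0,0,0,1,0,-0.026,0.004,0,0,0,1,0,-0.026,0.004,0,0,0,1,0,-0.026,0.004,0,0,0,1])

```text
t: 37.98
eef_pos: [523.2, 109.1, 194.7]
tool_rot: [-48.2, 90.0, -35.2]
ft_force: [-0.0, 0.2, -3.0]
opening: 0.594
```

drive_tool(motion=[0,-0.026,0.004,0,0,0,1,0,-0.026,0.004,0,0,0,1,0,-0.026,0.004,0,0,0,1,0,-0.026,0.004,0,0,0,1,0,-0.026,0.004,0,0,0,1,0,-0.023,0.004,0,0,0,1,0,-0.015,0.002,0,0,0,1,0,-0.003,0,0,0,0,1])

```text
t: 38.65
eef_pos: [587.4, -54.0, 194.1]
tool_rot: [-106.5, 89.9, -93.8]
ft_force: [0.6, -0.4, -2.0]
opening: 0.591
```

drive_tool(motion=[0,0,0,0,0,0,1,0,0,0,0,0,0,1,0.01,0,0,0,0,0,1,0.02,0,0,0,0,0,1,0.025,0,0,0,0,0,1,0.025,0,0,0,0,0,1,0.02,0,0,0,0,0,1,0.01,0,0,0,0,0,1])

```text
t: 39.32
eef_pos: [584.8, -48.9, 81.1]
tool_rot: [156.9, 89.8, 170.0]
ft_force: [-0.1, -0.3, -1.4]
opening: 0.587
```

drive_tool(motion=[0.01,0,0,0,0,0,1,0.01,0,0,0,0,0,1,0.005,0,0,0,0,0,1,0,0,0,0,0,0,1,0,0,0,0,0,0,1,0,0,0,0,0,0,1,0,0,0,0,0,0,1,0,0,0,0,0,0,1])

```text
t: 39.98
eef_pos: [587.2, -50.4, 59.8]
tool_rot: [-21.8, 89.9, -8.8]
ft_force: [0.2, -0.4, -2.0]
opening: 0.589
```

Run:
```python
from h import *
go([587.6,-50.2,45.4],13)
```

```text
t 40.0 p [587.2 -50.4  59.8] jaw 12.9 tilt 0.07 op 0.59 F [ 0.2 -0.4 -2. ] j [ 23.  38. -34. 104.  28.  47. -12.]
turn rx -0.1
shift tool [14.4  0.2  0.4]
```

drive_tool(motion=[0.006,0,0,0,0,0,1,0.005,0,0,0,0,0,1,0.002,0,0,0,0,0,1,0.001,0,0,0,0,0,1,0,0,0,0,0,0,1,0,0,0,0,0,0,1,0,0,0,0,0,0,1,0,0,0,0,0,0,1])

```text
t: 40.65
eef_pos: [586.4, -50.5, 45.5]
tool_rot: [-146.4, 89.9, -133.4]
ft_force: [-4.0, -1.0, 8.3]
opening: 0.588
```

Run:
```python
from h import *
go([587.6,-50.2,45.4],13)
```

```text
t 40.6 p [586.4 -50.5  45.5] jaw 13.0 tilt 0.06 op 0.59 F [-4.  -1.   8.3] j [ 23.  39. -34. 104.  29.  46. -13.]
turn rx -0.0
shift tool [0.1 0.  1.2]
```

Contact again. Release, rise and move to the shaker at (610, 363.3).

drive_tool(motion=[-0.0003,0,0,0,0,0,0.35,0,0,0,0,0,0,0.2,0,0,0,0,0,0,0,0,0,0,0,0,0,0,0,0,0,0,0,0,0,-0.01,0,0,0,0,0,0,-0.02,0,0,0,0,0,0,-0.03,0,0,0,0,0,0])

```text
t: 41.32
eef_pos: [585.2, -50.4, 104.6]
tool_rot: [162.0, 89.8, 174.9]
ft_force: [0.6, -0.6, 0.3]
opening: 0.996
```

drive_tool(motion=[-0.035,0,0,0,0,0,0,-0.035,0,0,0,0,0,0,-0.025,0,0,0,0,0,0,0,0,0,0,0,0,0,0,0,0,0,0,0,0,0,0,0,0,0,0,0,0,0,0,0,0,0,0,0,0,0,0,0,0,0])

```text
t: 41.98
eef_pos: [586.1, -50.5, 199.2]
tool_rot: [164.1, 89.9, 177.1]
ft_force: [-0.2, -0.2, 0.6]
opening: 1.001
```

Run:
```python
from h import *
go([610,363.3,200],13)
```

```text
t 42.0 p [586.1 -50.5 199.2] jaw 13.0 tilt 0.13 op 1.0 F [-0.2 -0.2  0.6] j [ 27.  29. -40.  96.  21.  62.  -6.]
turn rx -0.0
shift tool [ -0.8 397.9 116.1]
```

drive_tool(motion=[0,0.02,0.006,0,0,0,0,0,0.026,0.0075,0,0,0,0,0,0.026,0.0075,0,0,0,0,0,0.026,0.0075,0,0,0,0,0,0.026,0.0075,0,0,0,0,0,0.026,0.0075,0,0,0,0,0,0.026,0.0075,0,0,0,0,0,0.026,0.0075,0,0,0,0])

```text
t: 42.65
eef_pos: [598.0, 160.8, 199.3]
tool_rot: [-179.6, 89.9, -166.6]
ft_force: [0.8, 0.2, 0.1]
opening: 1.002
```

drive_tool(motion=[0,0.026,0.0075,0,0,0,0,0,0.026,0.0075,0,0,0,0,0,0.026,0.0075,0,0,0,0,0,0.026,0.0075,0,0,0,0,0,0.026,0.0075,0,0,0,0,0,0.026,0.0075,0,0,0,0,0,0.026,0.0075,0,0,0,0,0,0.014,0.005,0,0,0,0])

```text
t: 43.32
eef_pos: [608.9, 367.2, 199.1]
tool_rot: [147.5, 89.8, 160.6]
ft_force: [-0.6, -0.2, 1.3]
opening: 1.003
```

drive_tool(motion=[0,0,0,0,0,0,0,0,0,0,0,0,0,0,0,0,0,0,0,0,0,0,0,0,0,0,0,0,0,0,0,0,0,0,0,0,0,0,0,0,0,0,0,0,0,0,0,0,0,0,0,0,0,0,0,0])

```text
t: 43.98
eef_pos: [610.8, 363.0, 200.5]
tool_rot: [-40.7, 90.0, -27.8]
ft_force: [-0.2, 0.5, 0.2]
opening: 1.002
```

Run:
```python
from h import *
go([610,363.3,63.5],13)
```

```text
t 44.0 p [610.8 363.  200.5] jaw 12.9 tilt 0.01 op 1.0 F [-0.2  0.5  0.2] j [-14.  40. -38.  77.  24.  71. -40.]
turn rx -0.1
shift tool [137.    0.5  -0.8]
```

drive_tool(motion=[0.02,0,-0.0005,0,0,0,0,0.025,0,0,0,0,0,0,0.025,0,0,0,0,0,0,0.023,0,0,0,0,0,0,0.018,0,0,0,0,0,0,0.014,0,0,0,0,0,0,0.008,0,0,0,0,0,0,0.004,0,0,0,0,0,0])

```text
t: 44.65
eef_pos: [609.9, 363.1, 62.3]
tool_rot: [-157.3, 89.9, -144.4]
ft_force: [-0.1, -0.4, 0.4]
opening: 0.999
```

drive_tool(motion=[0,0,0,0,0,0,0,0,0,0,0,0,0,0.3,0,0,0,0,0,0,1,0,0,0,0,0,0,1,0,0,0,0,0,0,1,0,0,0,0,0,0,1,0,0,0,0,0,0,1,0,0,0,0,0,0,1])

```text
t: 45.32
eef_pos: [610.7, 364.0, 64.9]
tool_rot: [21.1, 89.9, 34.0]
ft_force: [-1.3, -1.1, 6.2]
opening: 0.593
```

Run:
```python
from h import *
go([560.6,72.9,200],13)
```

```text
t 45.3 p [610.7 364.   64.9] jaw 12.9 tilt 0.12 op 0.59 F [-1.3 -1.1  6.2] j [-15.  47. -35.  84.  29.  58. -44.]
turn rx -0.1
shift tool [-135.5 -272.3 -113.8]
```

drive_tool(motion=[-0.008,0,0,0,0,0,1,-0.015,0,0,0,0,0,1,-0.022,0,0,0,0,0,1,-0.025,0,0,0,0,0,1,-0.025,0,0,0,0,0,1,-0.025,0,0,0,0,0,1,-0.011,-0.012,-0.005,0,0,0,1,-0.005,-0.02,-0.008,0,0,0,1])

```text
t: 45.98
eef_pos: [604.2, 332.0, 202.8]
tool_rot: [41.0, 89.7, 54.1]
ft_force: [0.1, -0.5, -2.9]
opening: 0.588
```

drive_tool(motion=[0,-0.026,-0.011,0,0,0,1,0,-0.026,-0.011,0,0,0,1,0,-0.026,-0.011,0,0,0,1,0,-0.026,-0.011,0,0,0,1,0,-0.026,-0.011,0,0,0,1,0,-0.026,-0.011,0,0,0,1,0,-0.026,-0.011,0,0,0,1,0,-0.026,-0.011,0,0,0,1])

```text
t: 46.65
eef_pos: [564.4, 104.4, 199.5]
tool_rot: [-121.0, 89.9, -108.1]
ft_force: [-0.1, -0.5, -2.3]
opening: 0.589
```

drive_tool(motion=[0,-0.02,-0.008,0,0,0,1,0,-0.012,-0.005,0,0,0,1,0,0,0,0,0,0,1,0,0,0,0,0,0,1,0.01,0,0,0,0,0,1,0.02,0,0,0,0,0,1,0.025,0,0,0,0,0,1,0.02,0,0,0,0,0,1])

```text
t: 47.32
eef_pos: [559.5, 74.6, 122.6]
tool_rot: [95.7, 89.9, 108.8]
ft_force: [-0.9, 0.3, -1.7]
opening: 0.592
```

drive_tool(motion=[0.02,0,0,0,0,0,1,0.02,0,0,0,0,0,1,0.01,0,0,0,0,0,1,0.005,0,0,0,0,0,1,0,0,0,0,0,0,1,0,0,0,0,0,0,1,0,0,0,0,0,0,1,0,0,0,0,0,0,1])

```text
t: 47.98
eef_pos: [560.8, 73.0, 70.5]
tool_rot: [-5.9, 89.9, 7.1]
ft_force: [-0.6, -0.7, -2.5]
opening: 0.594
```

Run:
```python
from h import *
go([560.6,72.9,52.9],13)
```

```text
t 48.0 p [560.8  73.   70.5] jaw 13.0 tilt 0.11 op 0.59 F [-0.6 -0.7 -2.5] j [ 12.  36. -36. 107.  28.  47. -25.]
turn rx -0.0
shift tool [17.6 -0.1 -0.2]
```

drive_tool(motion=[0.007,0,0,0,0,0,1,0.006,0,0,0,0,0,1,0.003,0,0,0,0,0,1,0.0015,0,0,0,0,0,1,0,0,0,0,0,0,1,0,0,0,0,0,0,1,0,0,0,0,0,0,1,0,0,0,0,0,0,1])

```text
t: 48.65
eef_pos: [559.7, 72.5, 52.8]
tool_rot: [-107.5, 89.9, -94.5]
ft_force: [-6.5, -2.1, 15.4]
opening: 0.593
```

Run:
```python
from h import *
go([560.6,72.9,52.9],13)
```

```text
t 48.6 p [559.7  72.5  52.8] jaw 12.9 tilt 0.07 op 0.59 F [-6.5 -2.1 15.4] j [ 12.  37. -35. 107.  29.  45. -26.]
turn rx -0.1
shift tool [-0.1  0.2  0.9]
```

drive_tool(motion=[-0.0008,0,0,0,0,0,1,0,0,0,0,0,0,0.35,0,0,0,0,0,0,0.2,0,0,0,0,0,0,0,0,0,0,0,0,0,0,0,0,0,0,0,0,0,-0.01,0,0,0,0,0,0,-0.02,0,0,0,0,0,0])

```text
t: 49.32
eef_pos: [558.6, 72.4, 81.6]
tool_rot: [175.5, 89.8, -171.6]
ft_force: [0.0, -0.5, -0.9]
opening: 1.002
```

drive_tool(motion=[-0.03,0,0,0,0,0,0,-0.035,0,0,0,0,0,0,-0.035,0,0,0,0,0,0,-0.025,0,0,0,0,0,0,0,0,0,7,0,0,0,0,0,0,7,0,0,0,0,0,0,7,0,0,0,0,0,0,7,0,0,0])

```text
t: 49.98
eef_pos: [560.0, 72.9, 208.7]
tool_rot: [31.9, 90.0, 16.5]
ft_force: [0.8, 0.4, 0.2]
opening: 1.001
```

drive_tool(motion=[0,0,0,7,0,0,0,0,0,0,7,0,0,0,0,0,0,7,0,0,0,0,0,0,7,0,0,0,0,0,0,7,0,0,0,0,0,0,7,0,0,0,0,0,0,7,0,0,0,0,0,0,7,0,0,0])

```text
t: 50.65
eef_pos: [559.9, 73.1, 208.5]
tool_rot: [126.2, 90.0, 54.8]
ft_force: [0.3, -0.1, -0.7]
opening: 1.001
```

drive_tool(motion=[0,0,0,6,0,0,0,0,0,0,0,0,0,0,0,0,0,0,0,0,0,0,0,0,0,0,0,0,0,0,0,0,0,0,0,0,0,0,0,0,0,0,0,0,0,0,0,0,0,0,0,0,0,0,0,0])

```text
t: 51.32
eef_pos: [560.0, 72.7, 207.7]
tool_rot: [-101.5, 90.0, -178.5]
ft_force: [1.3, -0.9, 0.5]
opening: 0.999
```

Run:
```python
from h import *
go([530.9,296,200],-77)
```

```text
t 51.3 p [560.   72.7 207.7] jaw -77.0 tilt 0.01 op 1.0 F [ 1.3 -0.9  0.5] j [  2.  23. -21. 100.   9.  59. -98.]
turn rx -0.0
shift tool [   7.7   21.8 -224.2]
```

drive_tool(motion=[0,0.002,-0.02,0,0,0,0,0,0.003,-0.03,0,0,0,0,0,0.003,-0.03,0,0,0,0,0,0.003,-0.03,0,0,0,0,0,0.003,-0.03,0,0,0,0,0,0.003,-0.03,0,0,0,0,0,0.003,-0.03,0,0,0,0,0,0.002,-0.018,0,0,0,0])

```text
t: 51.98
eef_pos: [531.3, 294.1, 207.8]
tool_rot: [179.2, 89.9, 102.4]
ft_force: [-0.7, 1.0, 0.6]
opening: 1.002
```

drive_tool(motion=[0,0,-0.006,0,0,0,0,0,0,0,0,0,0,0,0,0,0,0,0,0,0,0,0,0,0,0,0,0,0,0,0,0,0,0,0,0,0,0,0,0,0,0,0,0,0,0,0,0,0,0,0,0,0,0,0,0])

```text
t: 52.65
eef_pos: [531.5, 295.4, 207.8]
tool_rot: [29.8, 90.0, -47.3]
ft_force: [0.3, 0.4, 0.1]
opening: 1.002
```

Run:
```python
from h import *
go([530.9,296,65.5],-77)
```

```text
t 52.6 p [531.5 295.4 207.8] jaw -77.1 tilt 0.01 op 1.0 F [0.3 0.4 0.1] j [ -18.   27.  -23.   94.   11.   62. -121.]
turn rx -0.1
shift tool [142.3  -0.5  -0.7]
```

drive_tool(motion=[0.02,-0.0005,-0.0005,0,0,0,0,0.025,0,0,0,0,0,0,0.025,0,0,0,0,0,0,0.025,0,0,0,0,0,0,0.02,0,0,0,0,0,0,0.015,0,0,0,0,0,0,0.008,0,0,0,0,0,0,0.004,0,0,0,0,0,0])

```text
t: 53.32
eef_pos: [530.2, 295.9, 64.5]
tool_rot: [-70.0, 89.9, -147.1]
ft_force: [0.2, 0.9, -0.5]
opening: 0.999
```

drive_tool(motion=[0,0,0,0,0,0,0,0,0,0,0,0,0,0.3,0,0,0,0,0,0,1,0,0,0,0,0,0,1,0,0,0,0,0,0,1,0,0,0,0,0,0,1,0,0,0,0,0,0,1,0,0,0,0,0,0,1])

```text
t: 53.98
eef_pos: [531.3, 296.6, 66.8]
tool_rot: [99.9, 89.9, 22.9]
ft_force: [-1.1, -1.8, 6.2]
opening: 0.479
```

Run:
```python
from h import *
go([511.2,-0.3,200],-77)
```

```text
t 54.0 p [531.3 296.6  66.8] jaw -77.1 tilt 0.1 op 0.48 F [-1.1 -1.8  6.2] j [ -21.   36.  -20.  101.   16.   46. -126.]
turn rx -0.1
shift tool [-133.5  -85.9  284.8]
```

drive_tool(motion=[-0.008,0,0,0,0,0,1,-0.015,0,0,0,0,0,1,-0.02,0,0,0,0,0,1,-0.025,0,0,0,0,0,1,-0.025,0,0,0,0,0,1,-0.025,0,0,0,0,0,1,-0.012,-0.004,0.012,0,0,0,1,-0.004,-0.006,0.02,0,0,0,1])

```text
t: 54.65
eef_pos: [528.2, 265.2, 202.4]
tool_rot: [124.3, 89.7, 47.5]
ft_force: [1.5, -0.6, -2.3]
opening: 0.476
```

drive_tool(motion=[0,-0.0083,0.0275,0,0,0,1,0,-0.0083,0.0275,0,0,0,1,0,-0.0083,0.0275,0,0,0,1,0,-0.0083,0.0275,0,0,0,1,0,-0.0083,0.0275,0,0,0,1,0,-0.0083,0.0275,0,0,0,1,0,-0.0083,0.0275,0,0,0,1,0,-0.0083,0.0275,0,0,0,1])

```text
t: 55.32
eef_pos: [511.4, 31.2, 199.3]
tool_rot: [-71.0, 89.9, -148.0]
ft_force: [1.2, -0.8, -1.8]
opening: 0.48
```

drive_tool(motion=[0,-0.006,0.021,0,0,0,1,0,-0.0035,0.0115,0,0,0,1,0,0,0,0,0,0,1,0,0,0,0,0,0,1,0.01,0,0,0,0,0,1,0.02,0,0,0,0,0,1,0.025,0,0,0,0,0,1,0.02,0,0,0,0,0,1])

```text
t: 55.98
eef_pos: [510.1, 1.2, 122.9]
tool_rot: [-161.4, 90.0, 121.7]
ft_force: [-0.6, -0.2, -2.7]
opening: 0.477
```

drive_tool(motion=[0.02,0,0,0,0,0,1,0.02,0,0,0,0,0,1,0.01,0,0,0,0,0,1,0.005,0,0,0,0,0,1,0,0,0,0,0,0,1,0,0,0,0,0,0,1,0,0,0,0,0,0,1,0,0,0,0,0,0,1])

```text
t: 56.65
eef_pos: [511.4, -0.1, 70.7]
tool_rot: [77.7, 89.9, 0.7]
ft_force: [0.4, -0.1, -2.9]
opening: 0.477
```

Run:
```python
from h import *
go([511.4,0,54.8],-77)
```

```text
t 56.6 p [ 5.114e+02 -1.000e-01  7.070e+01] jaw -77.0 tilt 0.1 op 0.48 F [ 0.4 -0.1 -2.9] j [  7.  28. -17. 115.  13.  38. -96.]
turn rx -0.0
shift tool [15.9 -0.1 -0.1]
```

drive_tool(motion=[0.007,0,0,0,0,0,1,0.005,0,0,0,0,0,1,0.003,0,0,0,0,0,1,0.0005,0,0,0,0,0,1,0,0,0,0,0,0,1,0,0,0,0,0,0,1,0,0,0,0,0,0,1,0,0,0,0,0,0,1])

```text
t: 57.32
eef_pos: [510.6, -0.3, 54.7]
tool_rot: [-13.5, 90.0, -90.6]
ft_force: [-4.0, -0.3, 12.1]
opening: 0.485
```

Run:
```python
from h import *
go([511.4,0,54.8],-77)
```

```text
t 57.3 p [ 5.106e+02 -3.000e-01  5.470e+01] jaw -77.1 tilt 0.03 op 0.48 F [-4.  -0.3 12.1] j [  7.  30. -17. 116.  14.  36. -97.]
turn rx -0.1
shift tool [-0.1  0.8 -0.1]
```

Contact. I release and go back to the first survey pose, so the before and after pictures compare directly.

drive_tool(motion=[-0.0006,0,0,0,0,0,1,0,0,0,0,0,0,0.45,0,0,0,0,0,0,0.25,0,0,0,0,0,0,0,0,0,0,0,0,0,0,0,0,0,0,0,0,0,-0.01,0,0,0,0,0,0,-0.02,0,0,0,0,0,0])

```text
t: 57.98
eef_pos: [509.2, -0.2, 83.8]
tool_rot: [-100.7, 89.8, -177.7]
ft_force: [-1.4, -0.2, -0.6]
opening: 1.003
```

drive_tool(motion=[-0.03,0,0,0,0,0,0,-0.035,0,0,0,0,0,0,-0.035,0,0,0,0,0,0,-0.035,0,0,0,0,0,0,-0.03,0.005,0.012,0,0,0,0,-0.012,0.005,0.018,0,0,0,0,0,0.004,0.012,0,0,0,0,0,0,0,0,0,0,0])

```text
t: 58.65
eef_pos: [535.0, -40.8, 262.8]
tool_rot: [47.6, 89.8, -29.6]
ft_force: [-0.8, -0.2, -0.6]
opening: 1.002
```

drive_tool(motion=[0,0,0,0,0,0,0,0,0,0,0,0,0,0,0,0,0,0,0,0,0,0,0,0,0,0,0,0,0,0,0,0,0,0,0,0,0,0,0,0,0,0,0,0,0,0,0,0,0,0,0,0,0,0,0,0])

```text
t: 59.32
eef_pos: [533.8, -37.8, 261.8]
tool_rot: [-50.9, 90.0, -127.9]
ft_force: [-0.7, 0.2, 0.3]
opening: 0.997
```

Run:
```python
from h import *
go([534.4,-38.5,262.9],-77)
im=vision.read_camera("wrist");cv2.imwrite("pics/w9.png",im[:,:,::-1])
cv2.imwrite("pics/scene9.png",vision.read_camera("scene")[:,:,::-1])
a=cv2.imread("pics/w1.png")[60:280,120:400];b=cv2.imread("pics/w9.png")[60:280,120:400]
c=cv2.imread("pics/scene0.png")[120:310,100:420];d=cv2.imread("pics/scene9.png")[120:310,100:420]
f=lambda x:cv2.resize(x,(400,300))
cv2.imwrite("pics/cmp.png",np.vstack([np.hstack([f(a),f(b)]),np.hstack([f(c),f(d)])]))
```

```text
t 59.3 p [533.8 -37.8 261.8] jaw -77.0 tilt 0.0 op 1.0 F [-0.7  0.2  0.3] j [ 13.  17. -19. 100.   6.  64. -85.]
turn rx -0.0
shift tool [-1.1  0.5  0.8]
```

View pics/cmp.png

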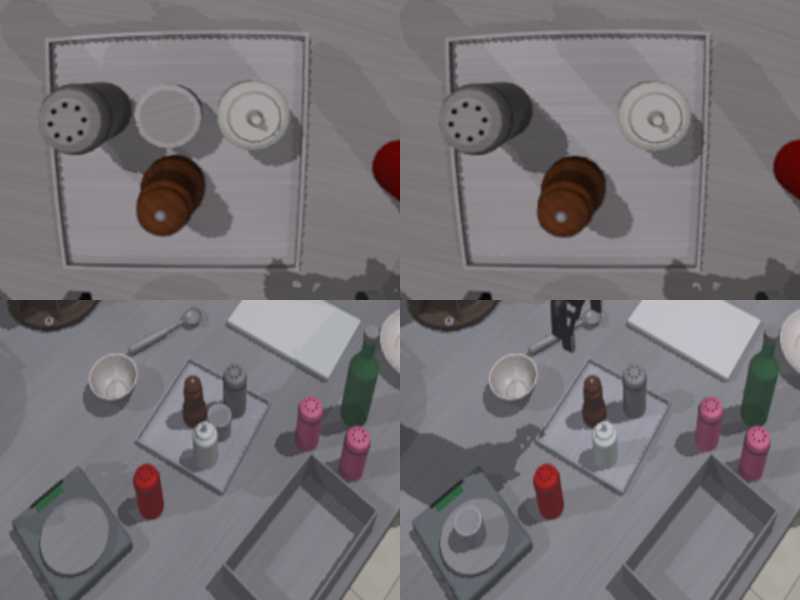

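The pairs line up to within about 1–2 px: all three items are back on their spots, the tin is on the platform and the oil bottle hasn't moved. I hand in.

```bash
python3 -c "
from h import *
print(proj('scene',[520.4,-340.8,91]),proj('scene',[520.4,-340.8,45]))
print(bot.close_job())"
```

```text
[154.67810241 258.71353481] [159.22777136 268.34480553]
the job is handed in; nothing more can be done
None
```

The job is done and handed in at about 59 s of the 144 s allowed; the hand-in gives no verdict.

I moved the mill, steel shaker and squeeze bottle to the cutting board and stood the tin on the scale's platform. Then I put the three back on the tray at the tool positions recorded when each was first picked up.

**Last checks:**
- **Tray:** before and after wrist pictures from nearly the same pose (within about 1 mm) agree to 1–2 pixels (roughly 1–2 mm) for all three. They stand upright and released.
- **Tin:** right after release, the wrist view showed its top within 1 pixel of the predicted spot for the platform's middle. The final scene picture agrees to within about 2 pixels.
- **Oil bottle and look-alikes:** unmoved in the final scene picture.
- **Robot:** stopped about 26 cm above the table, gripper open, touching nothing.

**Disagreements:** the first rough estimates of the platform centre differed by up to about 20 mm between cameras. I replaced them with a close-up circle fit, which gave a radius of 64.9 mm against the stated 65 mm. One squeeze-bottle reading was 5–9 mm off, probably from a misread nozzle tip, and I did not use it. No check failed.

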